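Hold the taped bar under the sprung bail and close the keeper

TASK

Secure the loose taped bar in the plywood holding fixture: swing the sprung bail fully back over its dead point so that it stays open, lay the bar flat in the nest beneath it and let go, then bring the bail over again so that both feet bear down on the bar by the spring alone. Last, turn the black ball knob clockwise (seen from above) until its keeper tongue is fully home across the open end of the nest, and leave the tools lying around where they are.

Things in the scene. Friction and masses are not known exactly. Their poses are not given: they have to be found in the camera images.
- fixture: holding fixture, fixed: plywood plate 180 (x, -90 to 90) x 270 (y, -110 to 160) x 12 mm. Origin on the bench under the nest's middle; x along the nest to its closed end, y from nest to bail hinge, z up. End stop, 26 mm high, face at x = +61.5; nest open at -x. Ball knob pivot at x = -65.5, y = -85 mm
- nest (a point): middle of the nest's floor (plate top, 12 mm up), axes as the fixture's. Four aluminium guide blocks at x = +-42 mm (16 mm long in x, 14 mm high) stand 52 mm apart clear across y; the bar lies between them with its long axis along x, either way round
- bail_hinge (a point): middle of the bail's hinge axis: parallel to the fixture's x, at y = +130, z = 85 mm from the fixture's origin, between two aluminium posts at x = +-66 mm
- bail (a joint): angle (rad) of the steel U-shaped hold-down bail, 120 mm wide. 0 = down on its stop, nest empty (start); about 0.12 = on the bar; grows as the cross-bar swings up and over towards the fixture's +y; 2.2 = fully back. Over-centre spring: drives it down below about 1.3, fully back beyond about 1.4, and holds it; 5 to 12 N at the cross-bar
- bail_grip (a point): middle of the bail's cross-bar: black round grip, 16 mm diameter, 50 mm long along fixture x; pinched from above across fixture y it turns between the fingers. At bail 0 it lies 130 mm from the hinge towards -y and 5 mm below it. 80 mm above the bench when down, 95 on the bar, about 193 fully back. Two rubber-tipped feet 39 mm either side reach 40 mm below it
- keeper (a joint): angle (rad) of ball knob and keeper tongue about their upright pivot. 0 = steel tongue (105 mm long, 8 thick, 20 to 34 above the bench) points to fixture -x, away from the nest; grows clockwise from above; 1.571 = stop, fully home, tongue along +y across the nest's open end. Starts at 0.1 to 0.45; stays where left (friction 0.06 N m)
- ball (a point): centre of the smooth black ball knob, 40 mm diameter, 105 mm above the bench on a 14 mm stem; on the pivot axis, so it stays in place when turned. Slips unless gripped at its equator
- bar_center (a point): centre of the loose bar wound in beige-gold tape, 118 (own x) x 42 (y) x 48 mm tall (z), about 0.4 to 0.8 kg; lies on the bench, centre 24 mm up. In the nest: same side up, centre 24 mm above the nest floor and over its middle
- hex_key: small black L-shaped hex key, 83 x 29 x 5 mm, lying on the fixture's base plate between nest and hinge posts; bystander; origin at the centre of its underside
- screwdriver: screwdriver with red handle, 192 mm long, lying on the bench; bystander; origin at the centre of its underside
- pliers_red: pliers with red handles, 172 mm long, lying on the bench; bystander; origin at the centre of its underside
- glue_tin: round tin, 67 mm across, 59 mm tall, standing on the bench; bystander; origin at the centre of its underside

How it is judged:
By the outcome, as a careful person would: the job done as asked, in the order asked, and still so for the second after the job is handed in, with the robot touching nothing.
It also fails if it takes over 72 s, if anything falls off the work surface, if the arm or the gripper's body presses on something with over 40 N, if the wrist force passes 120 N, or if a joint passes its speed limit or range.

ROBOT

A 7-joint arm with a two-finger parallel gripper is mounted at the origin on a cart in front of the work surface, level with it; the furniture and walls round the work are solid. World frame = base frame: x ahead of the robot, y to its left, z up, the work surface at z = 0. Lengths are in m, angles in rad, forces in N, time in s.
With the tool pointing down it reaches from about 0.425 to 1.025 m from the base axis. Payload 9.4 kg.
Tool frame: the origin (TCP) lies midway between the tips of the shut fingers; the grasp point (between the pads) lies 19 mm behind it; x points along the fingers, y is the direction in which the jaws open and shut, and the axes are right-handed (so a half turn about x gives the same grasp; the last joint's range is limited). The gripper opens to 85 mm and grips with 20 to 120 N. Pads are 22 mm wide; open, the fingers measure 114 mm over their backs; the gripper's body (76 mm by 85 mm) begins 54 mm behind the grasp point. The pads swing forward as they close: fully open they stand 13 mm farther back than shut.
Start: joints at [-1.345, 0.599, -0.003, 1.599, 0.002, 0.943, -0.08], TCP at [0.216, 0.692, 0.231] pointing down, gripper open.
Joint ranges: [-2.57, 2.57], [-0.35, 1.97], [-1.29, 1.29], [0.11, 2.56], [-1.05, 4.19], [0.11, 1.86], [-2.63, 2.63]. Speed limits (rad/s): [2.22, 2.22, 3.01, 3.01, 3.14, 3.14, 3.14].

INTERFACE

Orientations are given as a unit quaternion [x, y, z, w].
In Python, from bench import env, get_image, camera_info gives the robot as it stands.
- The arm moves only by the tool servo_tool, never from a script. Its argument "motion" is a list of rows, each a list of 7 numbers: the turn, a rotation vector about the tool's x, y, z in units of 180 degrees (1.0 is 180 degrees), then the shift along the tool's x, y, z in units of 600 mm (1.0 is 600 mm), then the closure, from -1 (fully open) to 1 (shut). In form: [[ax, ay, az, tx, ty, tz, jaw], ...]. A call has 1 to 8 rows; each row is the pose to reach, as a shift and turn from the pose measured when the call began, along the tool's axes at that moment, turning the shorter way round; what a row does not reach only later rows make up. A row lasts 1/10 s, in which the tool goes at most 50 mm and 8.59 degrees, less where a joint would pass 70% of its speed; a pose out of reach is approached as far as the arm can. A call with a number of a shift or a turn outside -1 to 1 is refused whole. A call with a gripper value outside its range is refused whole. The fingers move at their own pace and stop on an object; "grip_force" is the grip in N (left out, the last holds). Time passes only in rows, so rows that repeat a pose let the fingers close. It gives the time, the measured TCP pose, the force and the opening at its end, in the units of the state.
- env.state(): the state, without advancing time (a new reading comes with each control period).
- get_image(name): name is "side" or "top"; returns the picture (420x560x3 uint8, red, green, blue); there is no depth.
- camera_info(name): a dict with "intrinsics" (3x3 intrinsics, pixels), "world_from_camera" (4x4, takes a point from camera to world coordinates). Camera axes: x right, y down, z forward; pixel columns grow to the right and rows downward; lengths in m; the calibration is good to about 2 mm. A picture is of the moment at which its call begins. camera_info takes no time and is no camera call.
- env.finish_job(): hands the job in, once; it reports no verdict.
The state is a dict: "time_s": time; "joint_positions": joint angles; "joint_vel": joint speeds; "effort": joint torques, N m; "tool_pos": TCP position; "ee_rot": TCP orientation; "contact_force": force on the tool from outside, world axes, zero at the start; "ft_torque": the same for the moment, N m; "grip_width": finger opening in m.
Only numpy, scipy, OpenCV 4.12 (cv2) and the standard library are available. Lean on these libraries where they do the work, as an engineer would, in place of code of your own. Each camera call takes 0.05 s, during which the arm holds its last target.

## Working session

There is one attempt and no reset: what is moved stays moved. The work goes in short steps, Python scripts to look and compute and a tool call to move; the robot and the scene stay as the last step left them, time stands still between calls to the robot, and variables do not carry over. Pictures are saved under pics/ and viewed, and the job is handed in when it is done.

Besides the shell and the picture viewer there is one more tool, called after "Call:" by a JSON object that holds its "api" and its "payload", one argument or row to a line. servo_tool: Moves the arm, as the interface text tells. Its arguments: {"type":"object","properties":{"motion":{"type":"array"},"grip_force":{"type":"number"}},"required":["motion"]}

```bash
ls; mkdir -p pics; python3 - <<'E'
from bench import env,get_image,camera_info
import cv2,numpy as np
np.set_printoptions(precision=4,suppress=True)
print(env.state())
for n in("top","side"):
    cv2.imwrite(f"pics/{n}0.png",get_image(n)[:,:,::-1]); c=camera_info(n); print(np.array(c["intrinsics"]),np.array(c["world_from_camera"]))
E
```

```text
pics
{'time_s': 0.0, 'joint_positions': array([-1.3447,  0.6002, -0.0026,  1.6002,  0.0018,  0.9429, -0.0798]), 'joint_vel': array([-0.0003, -0.0009, -0.002 ,  0.0002, -0.0018, -0.0008, -0.0006]), 'effort': array([ -0.0003, -77.6463,   1.5651, -25.8001,   0.0124,   0.0091,
         0.    ]), 'tool_pos': array([0.2161, 0.6915, 0.2304]), 'ee_rot': array([ 0.1061,  0.6991, -0.1072,  0.699 ]), 'contact_force': array([0.317 , 0.2247, 0.2749]), 'ft_torque': array([ 0.0261, -0.0172,  0.0157]), 'grip_width': 0.08558072077875968}
[[444.7043   0.     280.7454]
 [  0.     444.7043 210.7795]
 [  0.       0.       1.    ]] [[ 0.0068 -0.9892  0.1467  0.3963]
 [-1.     -0.0057  0.0078 -0.0626]
 [-0.0069 -0.1468 -0.9891  1.365 ]
 [ 0.      0.      0.      1.    ]]
[[422.1837   0.     283.7425]
 [  0.     422.1837 206.4006]
 [  0.       0.       1.    ]] [[-1.      0.0027  0.0054  0.5818]
 [-0.0032  0.5283 -0.8491  0.8938]
 [-0.0052 -0.8491 -0.5283  0.6859]
 [ 0.      0.      0.      1.    ]]
```

View pics/top0.png

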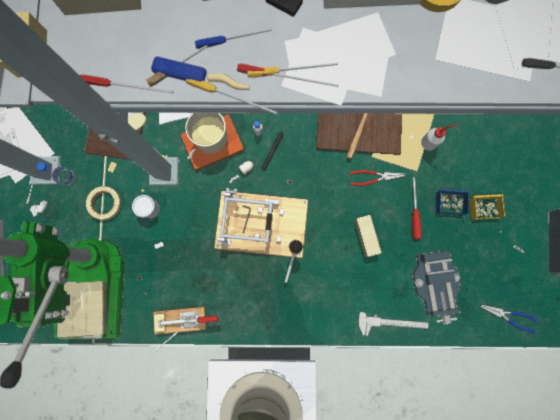

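View pics/side0.png

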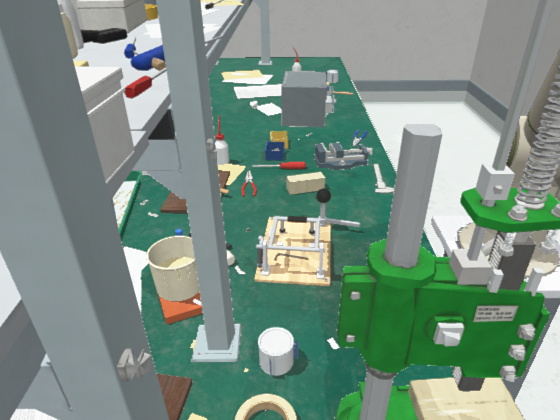

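```bash
cat > h.py <<'E'
import numpy as np,cv2
from bench import env,get_image,camera_info
from scipy.spatial.transform import Rotation as R
np.set_printoptions(precision=4,suppress=True)
def proj(n,P):
    c=camera_info(n);K=np.array(c["intrinsics"]);T=np.linalg.inv(np.array(c["world_from_camera"]))
    P=np.atleast_2d(P);q=(T[:3,:3]@P.T).T+T[:3,3];q=(K@q.T).T;return q[:,:2]/q[:,2:]
def unproj(n,uv,z):
    c=camera_info(n);K=np.array(c["intrinsics"]);T=np.array(c["world_from_camera"])
    d=T[:3,:3]@np.linalg.inv(K)@np.array([uv[0],uv[1],1.]);o=T[:3,3];return o+d*(z-o[2])/d[2]
def crop(n,x0,y0,x1,y1,s,f,img=None,pts=None):
    im=get_image(n)[:,:,::-1].copy() if img is None else img
    c=cv2.resize(im[y0:y1,x0:x1],None,fx=s,fy=s,interpolation=cv2.INTER_CUBIC)
    if pts is not None:
        for p in proj(n,pts): cv2.circle(c,(int((p[0]-x0+.5)*s),int((p[1]-y0+.5)*s)),2,(255,0,255),-1)
    cv2.imwrite("pics/"+f,c)
def F(fx,fy,yaw):  # fixture->world
    def g(p):
        p=np.atleast_2d(p).astype(float)/1000; r=R.from_euler('z',yaw).as_matrix(); return (r@p.T).T+[fx,fy,0]
    return g
def mv(pos,rotm):
    "print turn & shift in units from present pose to target"
    s=env.state();r=R.from_quat(s["ee_rot"]);
    sh=r.inv().apply(np.array(pos)-s["tool_pos"])/.6
    tu=(r.inv()*R.from_matrix(rotm)).as_rotvec()/np.pi
    print("turn",tu,"shift",sh)
E
python3 - <<'E'
from h import *
t=cv2.imread("pics/top0.png");s=cv2.imread("pics/side0.png")
crop("top",205,180,325,290,6,"t1.png",t);crop("side",240,160,370,290,4.5,"s1.png",s);crop("top",340,200,400,270,8,"t2.png",t)
E
```

```text
(no output)
```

View pics/t1.png

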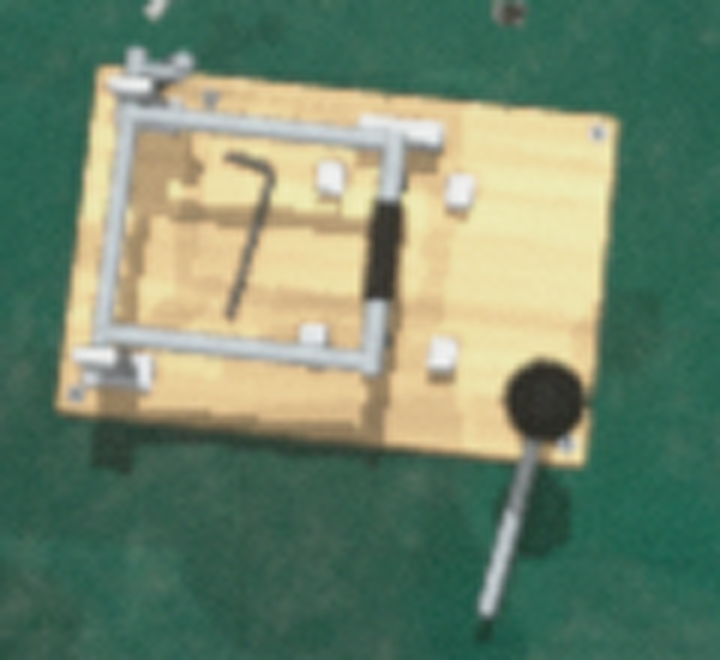

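View pics/s1.png

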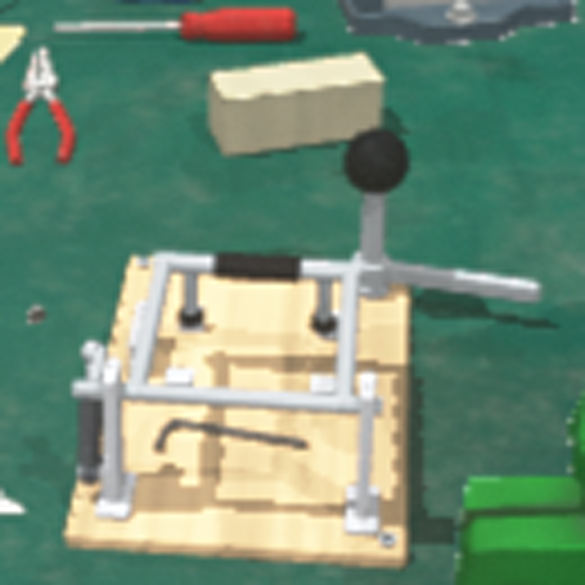

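View pics/t2.png

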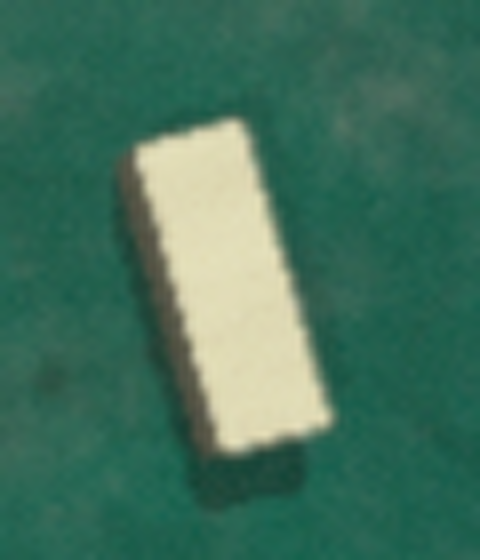

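```bash
python3 - <<'E'
from h import *
from scipy.optimize import least_squares
t=np.array([[98,67],[620,118],[585,466],[57,410],[545,400],[384,250]])/6-.5+[205,180]
m=np.array([[90,160,12],[90,-110,12],[-90,-110,12],[-90,160,12],[-65.5,-85,105],[0,0,80]])
s=np.array([[375,161],[258,265],[68,543],[408,566],[133,257]])/4.5-.5+[240,160]
ms=np.array([[-65.5,-85,105],[0,0,80],[90,160,12],[-90,160,12],[90,-110,12]])
f=lambda p:np.r_[(proj("top",F(*p)(m))-t).ravel(),(proj("side",F(*p)(ms))-s).ravel()]
r=least_squares(f,[.4,0,0]);print(r.x,r.fun.round(2))
f1=lambda p:f(p)[:12]; r1=least_squares(f1,[.4,0,0]);print(r1.x,r1.fun.round(2))
g=F(*r1.x);print(unproj("top",t[4],.105),"ball",g(m[4]),"grip",g(m[5]))
b=np.array([[133,150],[240,118],[333,420],[222,455]])/8-.5+[340,200]
c=np.array([unproj("top",q,.048) for q in b]);print(c,c.mean(0),np.linalg.norm(np.diff(c,axis=0),axis=1))
d=(c[0]+c[1]-c[2]-c[3])/2;print("bar yaw",np.arctan2(d[1],d[0]))
print([unproj("top",q,0.012) for q in (np.array([[230,155],[270,170],[230,315]])/6+[205,180])], g([0,0,0]))
E
```

```text
[ 0.5544 -0.0158 -0.0926] [-0.29  0.05 -0.5  -0.04 -0.05  0.26 -0.5   0.77 -0.06  0.31 -0.39  0.59
  0.23  0.39 -0.15  1.08 -0.85 -1.35 -0.1  -1.8  -0.86 -0.07]
[ 0.5554 -0.0168 -0.096 ] [ 0.13 -0.43 -0.12 -0.22  0.14  0.05 -0.27  0.25  0.17  0.06 -0.08  0.26]
[ 0.4822 -0.0946  0.105 ] ball [[ 0.482  -0.0951  0.105 ]] grip [[ 0.5554 -0.0168  0.08  ]]
[[ 0.5704 -0.2772  0.048 ]
 [ 0.5827 -0.3173  0.048 ]
 [ 0.4705 -0.349   0.048 ]
 [ 0.4574 -0.3079  0.048 ]] [ 0.5203 -0.3128  0.048 ] [0.042  0.1166 0.0432]
bar yaw 0.2701997967985774
[array([0.6118, 0.0636, 0.012 ]), array([0.6041, 0.0429, 0.012 ]), array([0.5293, 0.062 , 0.012 ])] [[ 0.5554 -0.0168  0.    ]]
```

```bash
python3 - <<'E'
from h import *
t=cv2.imread("pics/top0.png");s=cv2.imread("pics/side0.png")
crop("top",0,220,140,400,3.3,"t3.png",t);crop("side",320,0,560,420,1.42,"s3.png",s)
print([unproj("top",q,z) for q in ([122,250],[122,335],[12,375]) for z in(0,.25,.4)])
E
```

```text
[array([0.4742, 0.4348, 0.    ]), array([0.46  , 0.3437, 0.25  ]), array([0.4514, 0.2891, 0.4   ]), array([0.221 , 0.4198, 0.    ]), array([0.2531, 0.3314, 0.25  ]), array([0.2724, 0.2784, 0.4   ]), array([0.1038, 0.7387, 0.    ]), array([0.1574, 0.5919, 0.25  ]), array([0.1895, 0.5039, 0.4   ])]
```

View pics/t3.png

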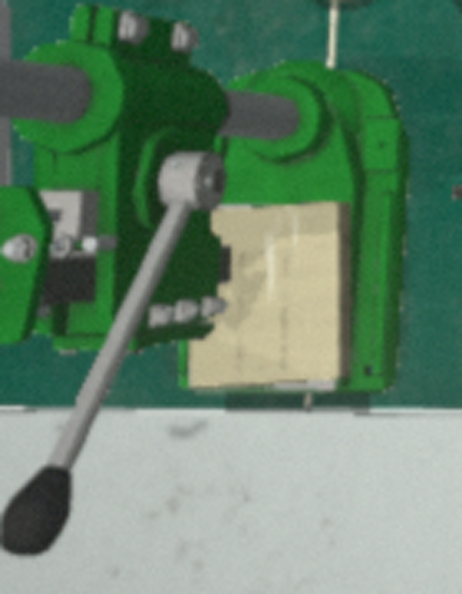

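View pics/s3.png

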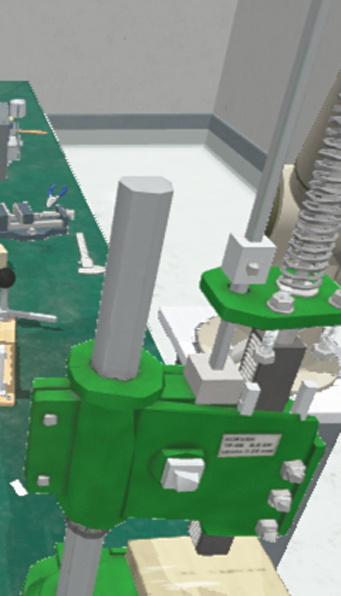

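```bash
python3 - <<'E'
from h import *
def ray(n,uv):
    c=camera_info(n);K=np.array(c["intrinsics"]);T=np.array(c["world_from_camera"]);return T[:3,3],T[:3,:3]@np.linalg.inv(K)@[uv[0],uv[1],1.]
def tri(a,b):
    o1,d1=ray("top",a);o2,d2=ray("side",b);A=np.c_[d1,-d2];s=np.linalg.lstsq(A,o2-o1,rcond=None)[0];p,q=o1+s[0]*d1,o2+s[1]*d2;return (p+q)/2,np.linalg.norm(p-q)
print("collar",tri((18,249),(401,260)))
def aty(n,uv,y):
    o,d=ray(n,uv);return o+d*(y-o[1])/d[1]
for name,p in dict(coltop=(422,130),headbotR=(500,390),headtopR=(549,297),frontbot=(520,385),headbotL=(350,345),plateR=(555,215),rodtop=(540,5),headright=(545,330)).items():
  print(name,[aty("side",p,y) for y in(.45,.5,.55,.6)])
for y in (.45,.5,.55,.6): print("lever ball top",aty("top",(10,375),y), "hub",aty("top",(57,274),y))
E
```

```text
collar (array([0.4533, 0.5247, 0.3853]), np.float64(0.0006762015326485514))
coltop [array([0.4305, 0.45  , 0.5093]), array([0.4476, 0.5   , 0.5292]), array([0.4646, 0.55  , 0.5491]), array([0.4817, 0.6   , 0.569 ])]
headbotR [array([0.2205, 0.45  , 0.0426]), array([0.2612, 0.5   , 0.1151]), array([0.3019, 0.55  , 0.1875]), array([0.3427, 0.6   , 0.26  ])]
headtopR [array([0.2075, 0.45  , 0.2565]), array([0.2497, 0.5   , 0.3049]), array([0.2919, 0.55  , 0.3533]), array([0.3341, 0.6   , 0.4016])]
frontbot [array([0.1907, 0.45  , 0.0561]), array([0.2348, 0.5   , 0.127 ]), array([0.2788, 0.55  , 0.198 ]), array([0.3229, 0.6   , 0.269 ])]
headbotL [array([0.483 , 0.45  , 0.1557]), array([0.4941, 0.5   , 0.2154]), array([0.5053, 0.55  , 0.2752]), array([0.5164, 0.6   , 0.3349])]
plateR [array([0.2455, 0.45  , 0.396 ]), array([0.2834, 0.5   , 0.4287]), array([0.3213, 0.55  , 0.4613]), array([0.3592, 0.6   , 0.494 ])]
rodtop [array([0.3393, 0.45  , 0.635 ]), array([0.3666, 0.5   , 0.6407]), array([0.394 , 0.55  , 0.6465]), array([0.4213, 0.6   , 0.6522])]
headright [array([0.1915, 0.45  , 0.1888]), array([0.2355, 0.5   , 0.2448]), array([0.2795, 0.55  , 0.3008]), array([0.3234, 0.6   , 0.3568])]
lever ball top [0.2105 0.45   0.4982] hub [0.399  0.45   0.3536]
lever ball top [0.1924 0.5    0.4136] hub [0.3993 0.5    0.2549]
lever ball top [0.1743 0.55   0.3291] hub [0.3995 0.55   0.1563]
lever ball top [0.1562 0.6    0.2445] hub [0.3998 0.6    0.0576]
```

Call:
{"api": "servo_tool", "payload": {
  "motion": [
    [0, 0, 0, -0.08, 0, 0, -1],
    [0, 0, 0, -0.16, 0, 0, -1],
    [0, 0, 0, -0.25, 0, 0, -1],
    [0, 0, 0, -0.25, 0, 0, -1]
  ]
}}

```text
time_s: 0.5
tool_pos: [0.2168, 0.6939, 0.3879]
ee_rot: [0.11, 0.699, -0.104, 0.699]
contact_force: [0.4, 1.1, 0.3]
grip_width: 0.0854
```

```bash
python3 - <<'E'
from h import *
s=env.state();print(s)
print(R.from_quat(s["ee_rot"]).as_matrix())
E
```

```text
{'time_s': 0.5, 'joint_positions': array([-1.3508,  0.4867,  0.0079,  1.4085, -0.0037,  1.2374, -0.0749]), 'joint_vel': array([ 0.    ,  0.027 , -0.0029,  0.0429,  0.0003, -0.0009,  0.0005]), 'effort': array([ -0.4912, -71.8711,   1.1728, -30.2019,  -0.0467,   1.0472,
         0.0164]), 'tool_pos': array([0.2168, 0.6939, 0.3879]), 'ee_rot': array([ 0.1099,  0.6987, -0.1036,  0.6993]), 'contact_force': array([0.4452, 1.1226, 0.3205]), 'ft_torque': array([ 0.0364, -0.0071,  0.0188]), 'grip_width': 0.08542635595164869}
[[ 0.0022  0.2984  0.9544]
 [ 0.0087  0.9544 -0.2984]
 [-1.      0.009  -0.0005]]
```

Call:
{"api": "servo_tool", "payload": {
  "motion": [
    [0, 0, 0, -0.08, 0, 0, -1],
    [0, 0, 0, -0.16, 0, 0, -1],
    [0, 0, 0, -0.25, 0, 0, -1],
    [0, 0, 0, -0.25, 0, 0, -1]
  ]
}}

```text
time_s: 0.9
tool_pos: [0.2169, 0.6933, 0.5447]
ee_rot: [0.113, 0.698, -0.1, 0.7]
contact_force: [-0.4, -0.3, 0.1]
grip_width: 0.0849
```

```bash
python3 - <<'E'
from h import *
s=env.state();print(s["joint_positions"],s["tool_pos"],s["time_s"])
Q=[([-1.3447,  0.6002,1.6002,.9429],[0.2161, 0.6915, 0.2304]),([-1.3508,  0.4867,1.4085,1.2374],[0.2168, 0.6939, 0.3879]),(s["joint_positions"][[0,1,3,5]],s["tool_pos"])]
A=[];b=[]
# unknown L1,o1,L2,o2,r0,z0
for q,p in Q:
    a=q[1];c=q[1]+q[2]
    A+=[[np.sin(a),np.cos(a),np.sin(c),np.cos(c),1,0],[np.cos(a),-np.sin(a),np.cos(c),-np.sin(c),0,1]];b+=[np.hypot(p[0],p[1]),p[2]]
print(np.linalg.svd(A)[1],np.linalg.lstsq(A,b,rcond=None)[0])
A=np.array(A);x,*_=np.linalg.lstsq(A[:,[0,2,4,5]],b,rcond=None);print(x,A[:,[0,2,4,5]]@x-b)
E
```

```text
[-1.3582  0.4405  0.0223  1.1252 -0.0093  1.5576 -0.0706] [0.2169 0.6933 0.5447] 0.9
[2.9818 2.9818 0.329  0.329  0.0243 0.0243] [ 0.642   0.0146  0.4427  0.0081 -0.0032 -0.024 ]
[ 0.6092  0.4478  0.0183 -0.0083] [-0.0001  0.0003  0.0007 -0.0005 -0.0006  0.0003]
```

```bash
python3 - <<'E'
from h import *
for n in("top","side"): cv2.imwrite(f"pics/{n}1.png",get_image(n)[:,:,::-1])
E
```

```text
(no output)
```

View pics/top1.png

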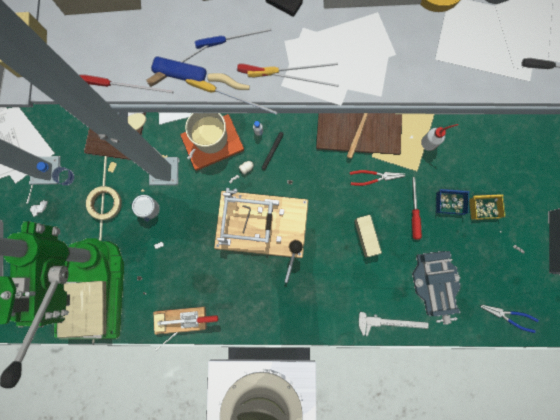

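View pics/side1.png

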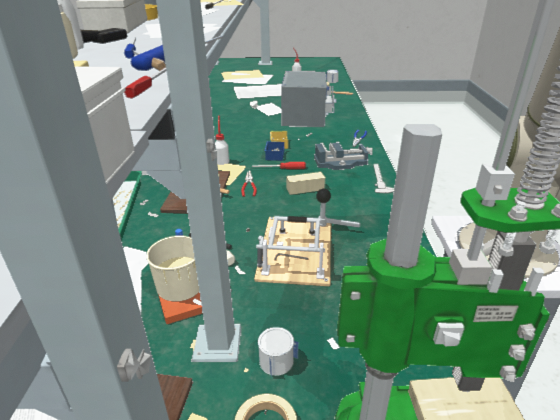

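Call:
{"api": "servo_tool", "payload": {
  "motion": [
    [0, 0, 0, -0.06, 0, 0, -1],
    [0, 0, 0, -0.12, 0, 0, -1],
    [0, 0, 0, -0.12, -0.06, 0, -1],
    [0, 0, 0, -0.12, -0.14, 0, -1],
    [0, 0, 0, -0.12, -0.22, 0, -1],
    [0, 0, 0, -0.12, -0.3, 0, -1],
    [0, 0, 0, -0.12, -0.38, 0, -1],
    [0, 0, 0, -0.12, -0.38, 0, -1]
  ]
}}

```text
time_s: 1.8
tool_pos: [0.1471, 0.4692, 0.6085]
ee_rot: [0.111, 0.699, -0.103, 0.699]
contact_force: [1.2, 0.3, -0.8]
grip_width: 0.0855
```

```bash
python3 - <<'E'
from h import *
s=env.state();print(s["joint_positions"],s["contact_force"]);mv([.1,.32,.55],R.from_quat(s["ee_rot"]).as_matrix())
E
```

```text
[-1.3821  0.0658 -0.0008  1.4914  0.0006  1.5732 -0.1151] [ 1.2335  0.2865 -0.7504]
turn [0. 0. 0.] shift [ 0.0946 -0.2618 -0.0007]
```

Call:
{"api": "servo_tool", "payload": {
  "motion": [
    [0, 0, 0, 0.0, -0.08, 0, -1],
    [0, 0, 0, 0.0, -0.16, 0, -1],
    [0, 0, 0, 0.0, -0.24, 0, -1],
    [0, 0, 0, 0.0, -0.26, 0, -1],
    [0, 0, 0, 0.0, -0.26, 0, -1]
  ]
}}

```text
time_s: 2.3
tool_pos: [0.1003, 0.319, 0.6062]
ee_rot: [0.111, 0.699, -0.103, 0.699]
contact_force: [-0.7, 0.6, 0.1]
grip_width: 0.0851
```

```bash
python3 - <<'E'
from h import *
s=env.state();print(s["joint_positions"],s["contact_force"],s["tool_pos"])
M=R.from_quat(s["ee_rot"]).as_matrix();p=s["tool_pos"];az=np.arctan2(p[1],p[0]);r=np.hypot(*p[:2])
for k in range(1,11):
    a=az-k*.135; t=np.array([r*np.cos(a),r*np.sin(a),p[2]]);print(k,k*.135/np.pi,(M.T@(t-p)/.6).round(3),a)
E
```

```text
[-1.3913 -0.1782 -0.0347  1.7208 -0.0049  1.5874 -0.1577] [-0.7351  0.5907  0.0532] [0.1003 0.319  0.6062]
1 0.042971834634811745 [-0.    -0.005  0.075] 1.1312251562226499
2 0.08594366926962349 [-0.    -0.02   0.149] 0.9962251562226498
3 0.12891550390443524 [-0.001 -0.045  0.22 ] 0.8612251562226498
4 0.17188733853924698 [-0.001 -0.08   0.286] 0.7262251562226498
5 0.21485917317405873 [-0.002 -0.123  0.348] 0.5912251562226498
6 0.25783100780887047 [-0.002 -0.174  0.403] 0.4562251562226498
7 0.3008028424436822 [-0.003 -0.232  0.451] 0.3212251562226498
8 0.34377467707849396 [-0.004 -0.295  0.491] 0.1862251562226498
9 0.3867465117133057 [-0.005 -0.364  0.522] 0.05122515622264978
10 0.42971834634811745 [-0.005 -0.436  0.543] -0.08377484377735023
```

Call:
{"api": "servo_tool", "payload": {
  "motion": [
    [0.043, 0, 0, 0, -0.005, 0.075, -1],
    [0.086, 0, 0, 0, -0.02, 0.149, -1],
    [0.129, 0, 0, 0, -0.045, 0.22, -1],
    [0.172, 0, 0, 0, -0.08, 0.286, -1],
    [0.215, 0, 0, 0, -0.123, 0.348, -1],
    [0.258, 0, 0, 0, -0.174, 0.403, -1],
    [0.301, 0, 0, 0, -0.232, 0.451, -1],
    [0.344, 0, 0, 0, -0.295, 0.491, -1]
  ]
}}

```text
time_s: 3.1
tool_pos: [0.3307, 0.0618, 0.6029]
ee_rot: [0.455, 0.545, -0.45, 0.542]
contact_force: [2.0, 0.1, -0.4]
grip_width: 0.0856
```

```bash
cat >> h.py <<'E'
FX=F(.5552,-.0166,-.095); YAW=-.095
def down(yaw):
    "tool x down, tool y at azimuth yaw"
    y=np.array([np.cos(yaw),np.sin(yaw),0]);x=np.array([0,0,-1.]);return np.c_[x,y,np.cross(x,y)]
E
python3 - <<'E'
from h import *
s=env.state();print(s["joint_positions"],s["contact_force"],s["tool_pos"])
M=R.from_quat(s["ee_rot"]).as_matrix();print(M)
g=FX([0,0,80])[0]
for y in(YAW+np.pi/2,YAW-np.pi/2): mv([g[0],g[1],.15],down(y))
E
```

```text
[-0.9686 -0.2415  0.4372  1.7438  0.0954  1.6114 -0.357 ] [ 1.9584  0.1396 -0.439 ] [0.3307 0.0618 0.6029]
[[ 0.0018  0.9836  0.1802]
 [ 0.0081  0.1802 -0.9836]
 [-1.      0.0032 -0.0077]]
turn [-0.4121 -0.0014 -0.0025] shift [0.7544 0.3421 0.2017]
turn [ 0.5879 -0.0026  0.0015] shift [0.7544 0.3421 0.2017]
```

Call:
{"api": "servo_tool", "payload": {
  "motion": [
    [-0.045, 0, 0, 0.06, 0.04, 0.025, -1],
    [-0.09, 0, 0, 0.13, 0.08, 0.05, -1],
    [-0.135, 0, 0, 0.2, 0.12, 0.075, -1],
    [-0.18, 0, 0, 0.27, 0.165, 0.1, -1],
    [-0.225, 0, 0, 0.34, 0.21, 0.125, -1],
    [-0.27, 0, 0, 0.41, 0.255, 0.15, -1],
    [-0.315, 0, 0, 0.48, 0.3, 0.175, -1],
    [-0.36, 0, 0, 0.55, 0.342, 0.2, -1]
  ]
}}

```text
time_s: 3.9
tool_pos: [0.5134, 0.0006, 0.3345]
ee_rot: [0.144, 0.693, -0.141, 0.692]
contact_force: [0.2, 1.8, 0.5]
grip_width: 0.0855
```

```bash
python3 - <<'E'
from h import *
s=env.state();print(s["joint_positions"],s["contact_force"],s["tool_pos"])
g=FX([0,0,80])[0]
mv([g[0],g[1],.15],down(YAW+np.pi/2))
mv([g[0],g[1],.063],down(YAW+np.pi/2))
E
```

```text
[-0.7529  0.2953  0.8488  1.982  -0.2726  0.9791  1.3934] [0.2309 1.7848 0.4635] [0.5134 0.0006 0.3345]
turn [-0.099  -0.0004 -0.0016] shift [ 0.3074 -0.0003  0.076 ]
turn [-0.099  -0.0004 -0.0016] shift [ 0.4524 -0.001   0.0763]
```

Call:
{"api": "servo_tool", "payload": {
  "motion": [
    [-0.04, 0, 0, 0.07, 0, 0.025, -1],
    [-0.08, 0, 0, 0.14, 0, 0.05, -1],
    [-0.099, 0, 0, 0.21, 0, 0.076, -1],
    [-0.099, 0, 0, 0.27, 0, 0.076, -1],
    [-0.099, 0, 0, 0.3, 0, 0.076, -1],
    [-0.099, 0, 0, 0.3, 0, 0.076, -1]
  ]
}}

```text
time_s: 4.5
tool_pos: [0.554, -0.0171, 0.1499]
ee_rot: [0.034, 0.709, -0.033, 0.704]
contact_force: [0.7, 0.5, 1.0]
grip_width: 0.0854
```

```bash
python3 - <<'E'
from h import *
s=env.state();print(s["joint_positions"],s["contact_force"],s["tool_pos"])
g=FX([0,0,80])[0]
mv([g[0],g[1],.061],down(YAW+np.pi/2))
crop("top",180,150,340,290,5,"t4.png",pts=np.r_[FX([[0,0,80],[-65.5,-85,105],[0,130,85]]),[s["tool_pos"]]]);crop("side",220,120,380,290,3.5,"s4.png")
E
```

```text
[-0.4423  0.5676  0.5513  2.0859 -0.5036  0.6273  1.9332] [0.6875 0.5318 1.0017] [ 0.554  -0.0171  0.1499]
turn [-0.0001 -0.0024 -0.0004] shift [0.1481 0.0009 0.0031]
```

View pics/t4.png

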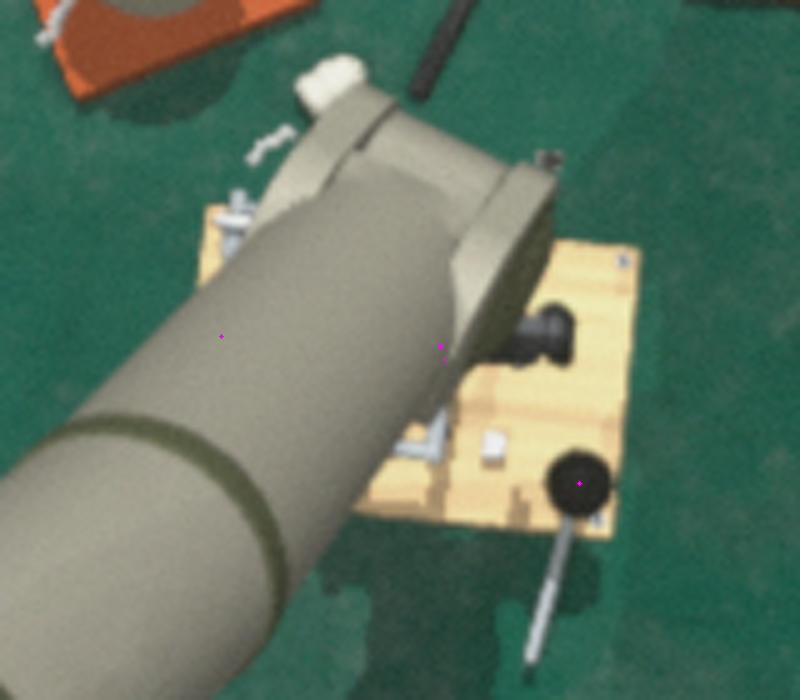

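View pics/s4.png

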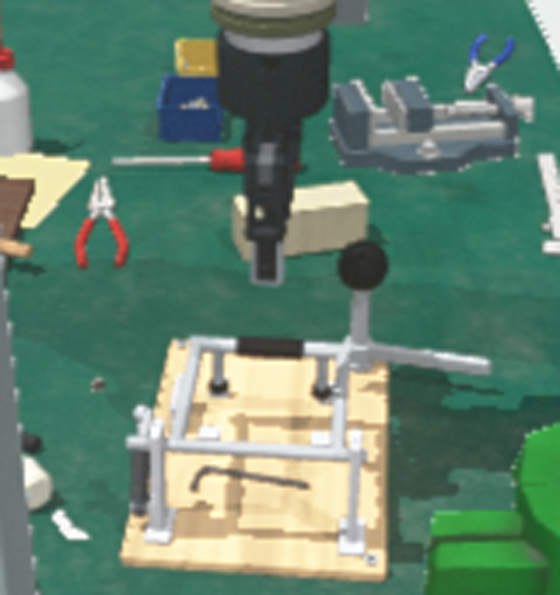

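Call:
{"api": "servo_tool", "payload": {
  "motion": [
    [0, 0, 0, 0.06, 0.001, 0.003, -1],
    [0, 0, 0, 0.12, 0.001, 0.003, -1],
    [0, 0, 0, 0.147, 0.001, 0.003, -1],
    [0, 0, 0, 0.147, 0.001, 0.003, -1]
  ]
}}

```text
time_s: 5.0
tool_pos: [0.5571, -0.0163, 0.0641]
ee_rot: [0.034, 0.708, -0.033, 0.705]
contact_force: [0.3, -0.6, 0.5]
grip_width: 0.0853
```

Call:
{"api": "servo_tool", "payload": {
  "motion": [
    [0, 0, 0, 0, 0, 0, 1],
    [0, 0, 0, 0, 0, 0, 1],
    [0, 0, 0, 0, 0, 0, 1],
    [0, 0, 0, 0, 0, 0, 1],
    [0, 0, 0, 0, 0, 0, 1],
    [0, 0, 0, 0, 0, 0, 1]
  ],
  "grip_force": 35
}}

```text
time_s: 5.6
tool_pos: [0.5573, -0.0182, 0.065]
ee_rot: [0.034, 0.707, -0.034, 0.706]
contact_force: [-1.7, -5.2, 7.0]
grip_width: 0.0146
```

```bash
python3 - <<'E'
from h import *
s=env.state();print(s["joint_positions"],s["contact_force"],s["tool_pos"],s["grip_width"])
M=R.from_quat(s["ee_rot"]).as_matrix();p0=FX([0,0,80])[0]
for th in np.arange(.2,2.3,.2):
    a=th-.0385;q=FX([0,130-130.1*np.cos(a),85+130.1*np.sin(a)])[0];print(round(th,2),(M.T@(q-p0)/.6).round(3))
crop("side",220,120,380,290,3.5,"s5.png")
E
```

```text
[-0.3409  0.6864  0.4099  2.1279 -0.6249  0.4477  2.0347] [-1.7115 -5.1653  7.0178] [ 0.5573 -0.0182  0.065 ] 0.014618413749712043
0.2 [-0.043  0.003 -0.   ]
0.4 [-0.085  0.014 -0.   ]
0.6 [-0.124  0.033 -0.   ]
0.8 [-0.158  0.06  -0.   ]
1.0 [-0.186  0.093 -0.001]
1.2 [-0.207  0.13  -0.001]
1.4 [-0.22   0.172 -0.001]
1.6 [-0.225  0.215 -0.001]
1.8 [-0.221  0.258 -0.001]
2.0 [-0.209  0.299 -0.001]
2.2 [-0.188  0.338 -0.001]
```

View pics/s5.png

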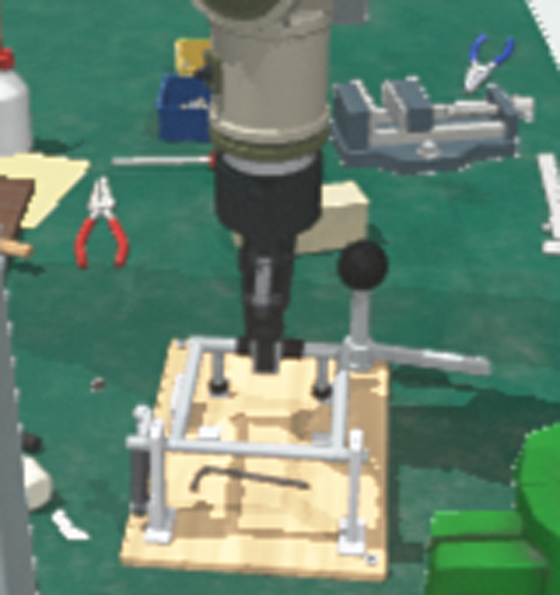

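Call:
{"api": "servo_tool", "payload": {
  "motion": [
    [0, 0, 0, -0.02, 0.001, 0, 1],
    [0, 0, 0, -0.043, 0.003, 0, 1],
    [0, 0, 0, -0.064, 0.008, 0, 1],
    [0, 0, 0, -0.085, 0.014, 0, 1],
    [0, 0, 0, -0.105, 0.023, 0, 1],
    [0, 0, 0, -0.124, 0.033, 0, 1]
  ],
  "grip_force": 50
}}

```text
time_s: 6.25
tool_pos: [0.559, -0.0002, 0.1409]
ee_rot: [0.034, 0.707, -0.035, 0.706]
contact_force: [-0.1, -8.2, -6.4]
grip_width: 0.0141
```

```bash
python3 - <<'E'
from h import *
s=env.state();print(s["joint_positions"],s["contact_force"],s["tool_pos"],s["grip_width"])
M=R.from_quat(s["ee_rot"]).as_matrix();p0=s["tool_pos"]
fy=lambda q:(R.from_euler('z',-YAW).apply(q-FX([0,0,0])[0])*1000)
print(fy(p0))
h=FX([0,130,85])[0]
for th in np.arange(.6,2.35,.1):
    a=th-.0385;q=FX([0,130-130.1*np.cos(a),85+130.1*np.sin(a)-15])[0];print(round(th,2),(M.T@(q-p0)/.6).round(3),fy(q).round(1))
crop("side",220,120,380,290,3.5,"s6.png")
E
```

```text
[-0.4708  0.5851  0.5493  2.0861 -0.5255  0.6089  1.9184] [-0.0548 -8.2059 -6.3705] [ 0.559  -0.0002  0.1409] 0.014140488955003692
[  2.2585  16.6765 140.8818]
0.6 [ 0.003  0.005 -0.004] [ -0.   19.9 139.3]
0.7 [-0.015  0.018 -0.004] [  0.   27.3 149.9]
0.8 [-0.032  0.032 -0.004] [ -0.   35.8 159.8]
0.9 [-0.046  0.048 -0.004] [  0.   45.3 168.7]
1.0 [-0.06   0.065 -0.004] [ -0.   55.5 176.7]
1.1 [-0.071  0.083 -0.004] [ -0.   66.6 183.6]
1.2 [-0.081  0.102 -0.004] [  0.   78.2 189.4]
1.3 [-0.089  0.123 -0.004] [  0.   90.4 193.9]
1.4 [-0.094  0.144 -0.004] [  0.  103.  197.3]
1.5 [-0.098  0.165 -0.004] [ -0.  115.8 199.3]
1.6 [-0.099  0.187 -0.004] [ -0.  128.8 200.1]
1.7 [-0.098  0.208 -0.005] [  0.  141.8 199.6]
1.8 [-0.095  0.23  -0.005] [  0.  154.7 197.7]
1.9 [-0.09   0.251 -0.005] [  0.  167.3 194.6]
2.0 [-0.083  0.271 -0.005] [  0.  179.5 190.3]
2.1 [-0.074  0.291 -0.005] [ -0.  191.3 184.7]
2.2 [-0.062  0.31  -0.005] [  0.  202.5 178.1]
2.3 [-0.05   0.327 -0.005] [  0.  212.9 170.3]
```

View pics/s6.png

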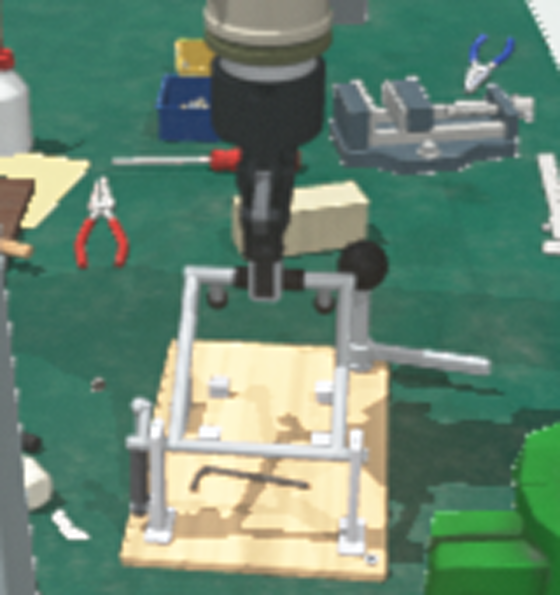

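Call:
{"api": "servo_tool", "payload": {
  "motion": [
    [0, 0, 0, -0.015, 0.018, 0, 1],
    [0, 0, 0, -0.032, 0.032, 0, 1],
    [0, 0, 0, -0.046, 0.048, 0, 1],
    [0, 0, 0, -0.06, 0.065, 0, 1],
    [0, 0, 0, -0.071, 0.083, 0, 1],
    [0, 0, 0, -0.081, 0.102, 0, 1],
    [0, 0, 0, -0.089, 0.123, 0, 1],
    [0, 0, 0, -0.094, 0.144, 0, 1]
  ]
}}

```text
time_s: 7.1
tool_pos: [0.5676, 0.0835, 0.2023]
ee_rot: [0.035, 0.706, -0.036, 0.707]
contact_force: [-7.9, -6.3, 5.9]
grip_width: 0.0136
```

```bash
cat > arc.py <<'E'
from h import *
import sys
s=env.state();print(s["joint_positions"],s["contact_force"],s["tool_pos"],s["grip_width"])
M=R.from_quat(s["ee_rot"]).as_matrix();p0=s["tool_pos"]
fy=lambda q:(R.from_euler('z',-YAW).apply(q-FX([0,0,0])[0])*1000)
f=fy(p0);off=float(sys.argv[3]);print(f,"theta",np.arctan2(f[2]+off-85,130-f[1])+.0385,"rad",np.hypot(f[2]+off-85,130-f[1]))
for th in np.linspace(float(sys.argv[1]),float(sys.argv[2]),int(sys.argv[4])):
    a=th-.0385;q=FX([f[0],130-130.1*np.cos(a),85+130.1*np.sin(a)-off])[0];print(round(th,2),(M.T@(q-p0)/.6).round(3))
E
python3 arc.py 1.4 2.3 15 10
```

```text
[-0.6835  0.5257  0.6481  2.0077 -0.4555  0.7534  1.7101] [-7.9306 -6.3111  5.9071] [0.5676 0.0835 0.2023] 0.013620007340634871
[  2.8334 100.7792 202.3236] theta 1.3919559597682505 rad 135.51160959223685
1.4 [ 0.008  0.004 -0.   ]
1.5 [ 0.005  0.025 -0.   ]
1.6 [ 0.004  0.047 -0.   ]
1.7 [ 0.004  0.068 -0.   ]
1.8 [ 0.007  0.09  -0.   ]
1.9 [ 0.013  0.111 -0.001]
2.0 [ 0.02   0.131 -0.001]
2.1 [ 0.029  0.151 -0.001]
2.2 [ 0.04   0.17  -0.001]
2.3 [ 0.053  0.187 -0.001]
```

Call:
{"api": "servo_tool", "payload": {
  "motion": [
    [0, 0, 0, 0.005, 0.025, 0, 1],
    [0, 0, 0, 0.004, 0.047, 0, 1],
    [0, 0, 0, 0.005, 0.068, 0, 1],
    [0, 0, 0, 0.008, 0.09, 0, 1],
    [0, 0, 0, 0.014, 0.111, 0, 1],
    [0, 0, 0, 0.021, 0.131, 0, 1],
    [0, 0, 0, 0.03, 0.151, 0, 1],
    [0, 0, 0, 0.04, 0.17, 0, 1]
  ]
}}

```text
time_s: 7.9
tool_pos: [0.5775, 0.1839, 0.179]
ee_rot: [0.034, 0.706, -0.037, 0.706]
contact_force: [-12.1, -49.5, 35.4]
grip_width: 0.0141
```

```bash
python3 arc.py 2.0 2.3 15 4;python3 - <<'E'
from h import *
crop("side",200,80,380,290,3,"s7.png")
E
```

```text
[-0.8145  0.594   0.6295  1.9546 -0.4972  0.7521  1.5771] [-12.0704 -49.5299  35.3705] [0.5775 0.1839 0.179 ] 0.014123250681925511
[  3.1485 201.7365 178.9904] theta 2.1914083111254086 rad 130.48002867785593
2.0 [-0.019 -0.037  0.   ]
2.1 [-0.01  -0.017  0.   ]
2.2 [ 0.002  0.001 -0.   ]
2.3 [ 0.014  0.019 -0.   ]
```

View pics/s7.png

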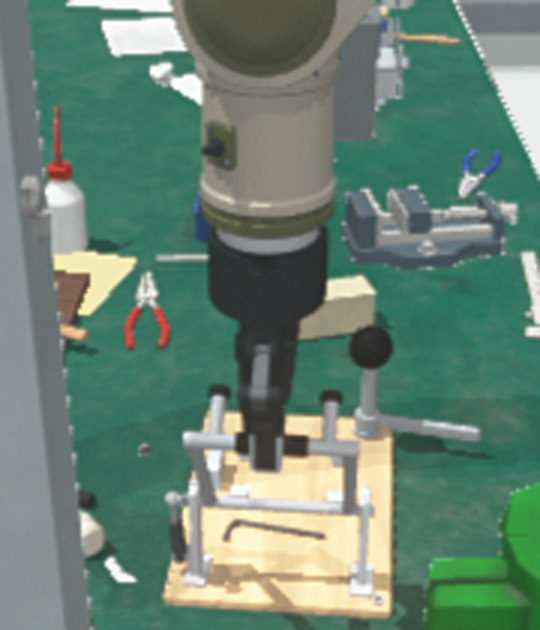

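Call:
{"api": "servo_tool", "payload": {
  "motion": [
    [0, 0, 0, -0.005, -0.008, 0, 1],
    [0, 0, 0, -0.005, -0.008, 0, -1],
    [0, 0, 0, -0.005, -0.008, 0, -1],
    [0, 0, 0, -0.005, -0.008, 0, -1],
    [0, 0, 0, -0.005, -0.008, 0, -1],
    [0, 0, 0, -0.06, -0.008, 0, -1],
    [0, 0, 0, -0.12, -0.008, 0, -1],
    [0, 0, 0, -0.16, -0.008, 0, -1]
  ]
}}

```text
time_s: 8.75
tool_pos: [0.578, 0.1786, 0.2766]
ee_rot: [0.034, 0.705, -0.038, 0.707]
contact_force: [0.7, 0.2, 0.4]
grip_width: 0.0855
```

```bash
python3 - <<'E'
from h import *
s=env.state();print(s["joint_positions"],s["contact_force"],s["tool_pos"],s["grip_width"])
crop("side",200,80,380,290,3,"s8.png")
B=[.5203,-.3128]
M=R.from_quat(s["ee_rot"]).as_matrix()
mv([B[0],B[1],.25],down(.27-np.pi/2))
E
```

```text
[-0.8832  0.4855  0.7283  1.8646 -0.3879  0.9378  1.491 ] [0.7241 0.2002 0.3579] [0.578  0.1786 0.2766] 0.08545023141379197
turn [ 0.8817  0.0018 -0.0027] shift [ 0.0519 -0.8247 -0.0154]
```

View pics/s8.png

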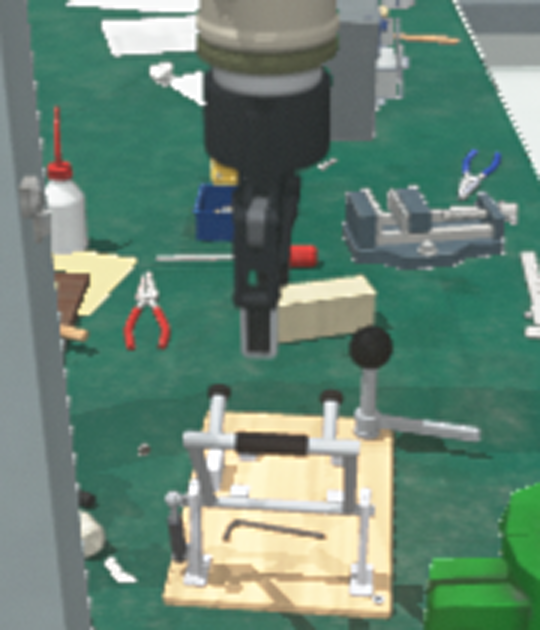

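Call:
{"api": "servo_tool", "payload": {
  "motion": [
    [0.02, 0, 0, -0.02, -0.03, 0, -1],
    [0.06, 0, 0, -0.03, -0.08, 0, -1],
    [0.1, 0, 0, -0.03, -0.13, 0, -1],
    [0.145, 0, 0, -0.03, -0.18, 0, -1],
    [0.19, 0, 0, -0.03, -0.24, 0, -1],
    [0.235, 0, 0, -0.02, -0.3, 0, -1],
    [0.28, 0, 0, -0.01, -0.36, 0, -1],
    [0.325, 0, 0, 0, -0.42, 0, -1]
  ]
}}

```text
time_s: 9.6
tool_pos: [0.5536, -0.0733, 0.2803]
ee_rot: [0.378, 0.595, -0.378, 0.6]
contact_force: [0.1, -0.9, -0.5]
grip_width: 0.0852
```

```bash
python3 - <<'E'
from h import *
s=env.state();print(s["joint_positions"],s["tool_pos"])
mv([.5203,-.3128,.2],down(.27-np.pi/2))
E
```

```text
[-0.6526  0.5071  1.0277  1.9718 -0.5334  0.9541  1.0821] [ 0.5536 -0.0733  0.2803]
turn [ 0.555   0.0001 -0.0027] shift [ 0.1348 -0.2217  0.3361]
```

Call:
{"api": "servo_tool", "payload": {
  "motion": [
    [0.045, 0, 0, 0.01, -0.028, 0.042, -1],
    [0.09, 0, 0, 0.03, -0.055, 0.084, -1],
    [0.135, 0, 0, 0.05, -0.083, 0.126, -1],
    [0.18, 0, 0, 0.07, -0.11, 0.168, -1],
    [0.225, 0, 0, 0.09, -0.14, 0.21, -1],
    [0.27, 0, 0, 0.11, -0.166, 0.252, -1],
    [0.315, 0, 0, 0.13, -0.194, 0.294, -1],
    [0.36, 0, 0, 0.134, -0.222, 0.336, -1]
  ]
}}

```text
time_s: 10.4
tool_pos: [0.5195, -0.3134, 0.199]
ee_rot: [0.642, 0.299, -0.639, 0.302]
contact_force: [0.8, 0.1, 0.4]
grip_width: 0.0853
```

```bash
python3 - <<'E'
from h import *
s=env.state();print(s["joint_positions"],s["tool_pos"])
mv([.5203,-.3128,.1],down(.27-np.pi/2))
E
```

```text
[-0.2119  0.7767  1.1466  1.9539 -0.8622  1.0039  0.6559] [ 0.5195 -0.3134  0.199 ]
turn [ 0.1932 -0.001  -0.0015] shift [ 0.1649 -0.0006 -0.0014]
```

Call:
{"api": "servo_tool", "payload": {
  "motion": [
    [0.045, 0, 0, 0.0, 0, 0, -1],
    [0.09, 0, 0, 0.04, 0, 0, -1],
    [0.135, 0, 0, 0.08, 0, 0, -1],
    [0.18, 0, 0, 0.12, 0, 0, -1],
    [0.193, 0, 0, 0.16, 0, 0, -1],
    [0.193, 0, 0, 0.165, 0, -0.001, -1],
    [0.193, 0, 0, 0.165, 0, -0.001, -1]
  ]
}}

```text
time_s: 11.1
tool_pos: [0.5203, -0.3133, 0.1001]
ee_rot: [0.702, 0.095, -0.699, 0.097]
contact_force: [-0.3, 0.7, 0.6]
grip_width: 0.0855
```

```bash
python3 - <<'E'
from h import *
s=env.state();print(s["joint_positions"],s["tool_pos"],s["contact_force"])
mv([.5203,-.3128,.011],down(.27-np.pi/2))
im=get_image("top")[:,:,::-1].copy();crop("top",320,180,420,280,6,"t9.png",im,pts=[[.5203,-.3128,.048],s["tool_pos"]]);crop("side",240,110,380,240,4.2,"s9.png")
E
```

```text
[-0.1364  0.8788  1.0065  2.021  -1.0316  0.8633  0.1762] [ 0.5203 -0.3133  0.1001] [-0.286   0.7022  0.5698]
turn [ 0.0005 -0.0015 -0.0009] shift [ 0.1485 -0.0012  0.0005]
```

View pics/t9.png

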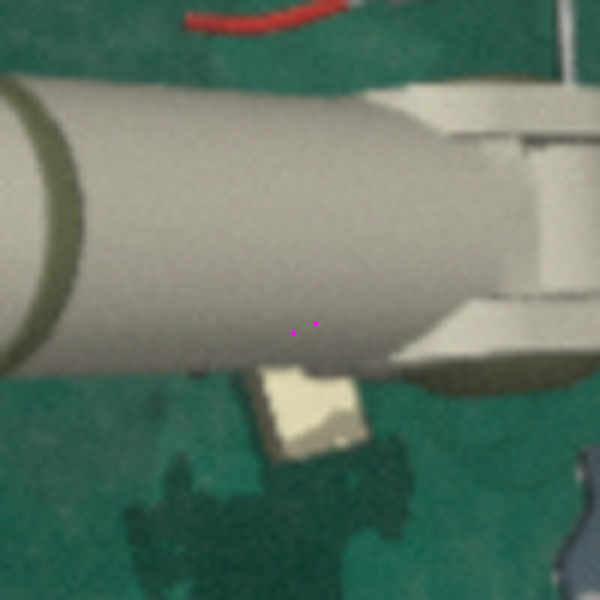

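View pics/s9.png

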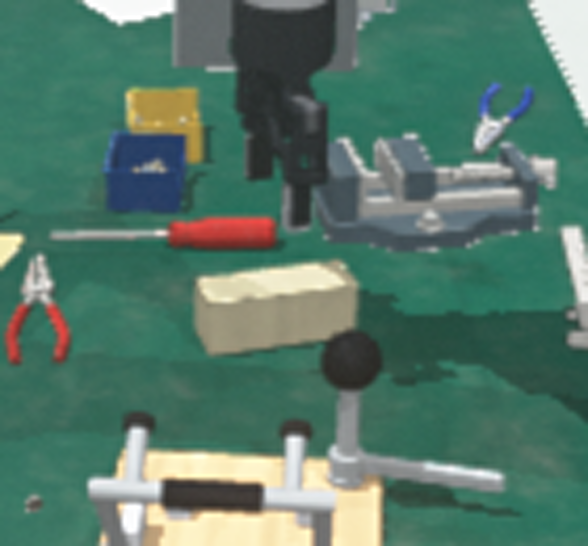

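Call:
{"api": "servo_tool", "payload": {
  "motion": [
    [0, 0, 0, 0.05, -0.001, 0, -1],
    [0, 0, 0, 0.08, -0.001, 0, -1],
    [0, 0, 0, 0.08, -0.001, 0, -1]
  ]
}}

```text
time_s: 11.5
tool_pos: [0.5207, -0.3131, 0.0527]
ee_rot: [0.703, 0.095, -0.699, 0.097]
contact_force: [-0.9, 0.2, -0.0]
grip_width: 0.0854
```

```bash
python3 - <<'E'
from h import *
s=env.state();print(s["joint_positions"],s["tool_pos"],s["contact_force"])
mv([.5203,-.3128,.011],down(.27-np.pi/2))
E
```

```text
[-0.0454  0.872   0.8166  2.0381 -1.0349  0.7083  0.1593] [ 0.5207 -0.3131  0.0527] [-0.8812  0.2447 -0.0175]
turn [ 0.0006 -0.0017 -0.0011] shift [ 0.0695 -0.0009  0.0008]
```

Call:
{"api": "servo_tool", "payload": {
  "motion": [
    [0, 0, 0, 0.04, -0.001, 0.001, -1],
    [0, 0, 0, 0.07, -0.001, 0.001, -1],
    [0, 0, 0, 0.07, -0.001, 0.001, -1],
    [0, 0, 0, 0.07, -0.001, 0.001, -1]
  ]
}}

```text
time_s: 11.9
tool_pos: [0.5203, -0.3136, 0.0119]
ee_rot: [0.703, 0.095, -0.698, 0.097]
contact_force: [-0.1, 0.5, -0.0]
grip_width: 0.0854
```

Call:
{"api": "servo_tool", "payload": {
  "motion": [
    [0, 0, 0, 0, 0, 0, 1],
    [0, 0, 0, 0, 0, 0, 1],
    [0, 0, 0, 0, 0, 0, 1],
    [0, 0, 0, 0, 0, 0, 1],
    [0, 0, 0, 0, 0, 0, 1],
    [0, 0, 0, 0, 0, 0, 1]
  ],
  "grip_force": 60
}}

```text
time_s: 12.5
tool_pos: [0.5209, -0.3139, 0.0128]
ee_rot: [0.703, 0.094, -0.698, 0.097]
contact_force: [0.4, -0.7, 4.7]
grip_width: 0.0414
```

```bash
python3 - <<'E'
from h import *
s=env.state();print(s["joint_positions"],s["tool_pos"],s["contact_force"],s["grip_width"])
crop("side",240,110,380,240,4.2,"s10.png")
E
```

```text
[ 0.0423  0.8794  0.6555  2.045  -1.0338  0.5796  0.1471] [ 0.5209 -0.3139  0.0128] [ 0.4393 -0.6711  4.7308] 0.041419115236302546
```

View pics/s10.png

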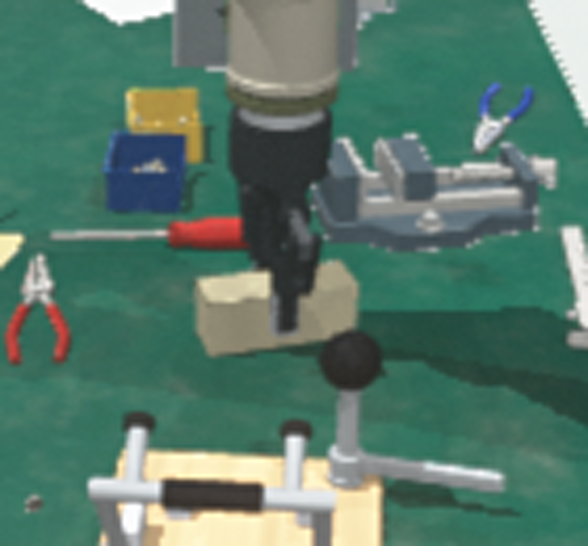

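Call:
{"api": "servo_tool", "payload": {
  "motion": [
    [0, 0, 0, -0.04, 0, 0, 1],
    [0, 0, 0, -0.1, 0, 0, 1],
    [0, 0, 0, -0.17, 0, 0, 1],
    [0, 0, 0, -0.24, 0, 0, 1],
    [0, 0, 0, -0.31, 0, 0, 1],
    [0, 0, 0, -0.31, 0, 0, 1]
  ]
}}

```text
time_s: 13.15
tool_pos: [0.5206, -0.315, 0.2035]
ee_rot: [0.705, 0.093, -0.696, 0.099]
contact_force: [0.2, -0.5, -5.1]
grip_width: 0.0413
```

```bash
python3 - <<'E'
from h import *
s=env.state();print(s["joint_positions"],s["tool_pos"],s["contact_force"],s["grip_width"])
n=FX([0,0,0])[0]
mv([n[0],n[1],.2],down(YAW-np.pi/2))
E
```

```text
[-0.1394  0.6687  0.9592  1.9493 -0.7175  0.8903 -0.1035] [ 0.5206 -0.315   0.2035] [ 0.166  -0.4606 -5.1129] 0.041294152449894476
turn [ 0.1167 -0.0042 -0.0024] shift [ 0.0035 -0.4636 -0.189 ]
```

Call:
{"api": "servo_tool", "payload": {
  "motion": [
    [0.01, 0, 0, 0, -0.04, -0.016, 1],
    [0.03, 0, 0, 0, -0.1, -0.04, 1],
    [0.05, -0.002, -0.001, 0, -0.17, -0.07, 1],
    [0.07, -0.002, -0.001, 0, -0.24, -0.1, 1],
    [0.09, -0.004, -0.002, 0, -0.31, -0.127, 1],
    [0.105, -0.004, -0.002, 0, -0.38, -0.155, 1],
    [0.117, -0.004, -0.002, 0, -0.44, -0.18, 1],
    [0.117, -0.004, -0.002, 0, -0.463, -0.189, 1]
  ]
}}

```text
time_s: 13.95
tool_pos: [0.5548, -0.0116, 0.2]
ee_rot: [-0.705, 0.032, 0.707, 0.032]
contact_force: [-0.5, 0.1, -5.2]
grip_width: 0.0411
```

```bash
python3 - <<'E'
from h import *
s=env.state();print(s["joint_positions"],s["tool_pos"],s["contact_force"],s["grip_width"])
n=FX([0,0,0])[0]
mv([n[0],n[1],.08],down(YAW-np.pi/2))
E
```

```text
[-0.7755  0.7163  1.1544  2.061  -0.836   0.9426 -0.8186] [ 0.5548 -0.0116  0.2   ] [-0.534   0.0677 -5.1733] 0.041084043289969285
turn [0.0011 0.0009 0.0001] shift [ 0.2001  0.0082 -0.002 ]
```

Lower to about 80 mm TCP, then check alignment.

Call:
{"api": "servo_tool", "payload": {
  "motion": [
    [0, 0, 0, 0.05, 0.008, -0.002, 1],
    [0.001, 0, 0, 0.1, 0.008, -0.002, 1],
    [0.001, 0, 0, 0.15, 0.008, -0.002, 1],
    [0.001, 0.001, 0, 0.2, 0.008, -0.002, 1],
    [0.001, 0.001, 0, 0.2, 0.008, -0.002, 1],
    [0.001, 0.001, 0, 0.2, 0.008, -0.002, 1]
  ]
}}

```text
time_s: 14.55
tool_pos: [0.5548, -0.0173, 0.0802]
ee_rot: [-0.706, 0.034, 0.707, 0.034]
contact_force: [0.0, 0.5, -4.7]
grip_width: 0.0415
```

```bash
python3 - <<'E'
from h import *
s=env.state();print(s["joint_positions"],s["tool_pos"],s["contact_force"],s["grip_width"])
n=FX([0,0,0])[0]
mv([n[0],n[1],.0248],down(YAW-np.pi/2))
# bar predicted corners
dz=s["tool_pos"][2]-.0128
yaw=R.from_quat(s["ee_rot"]).as_matrix()[:,1];ya=np.arctan2(yaw[1],yaw[0])+np.pi/2
c=s["tool_pos"].copy();c[2]=.024+dz
P=[c+R.from_euler('z',ya).apply([a*.059,b*.021,e*.024]) for a in(-1,1) for b in(-1,1) for e in(-1,1)]
crop("side",230,150,370,290,4.2,"s11.png",pts=P);crop("top",190,170,330,290,5,"t11.png",pts=P)
E
```

```text
[-0.6034  0.8029  0.8616  2.1429 -1.0257  0.6926 -0.6856] [ 0.5548 -0.0173  0.0802] [ 0.0002  0.4799 -4.6765] 0.041535058922219335
turn [-0.0003  0.0002  0.0001] shift [ 0.0924 -0.0012 -0.0007]
```

View pics/s11.png

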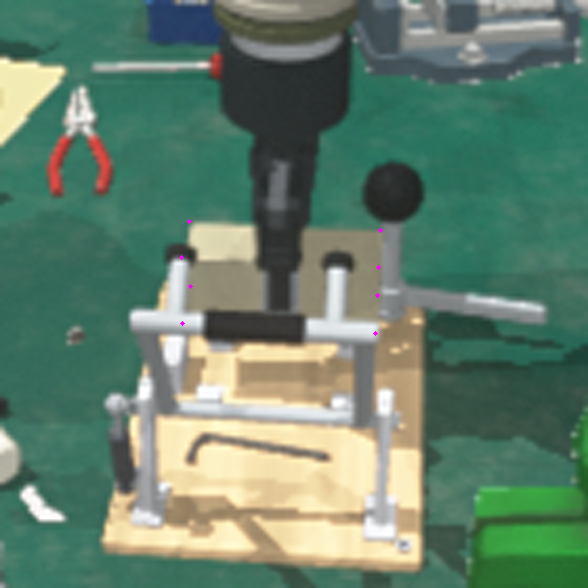

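View pics/t11.png

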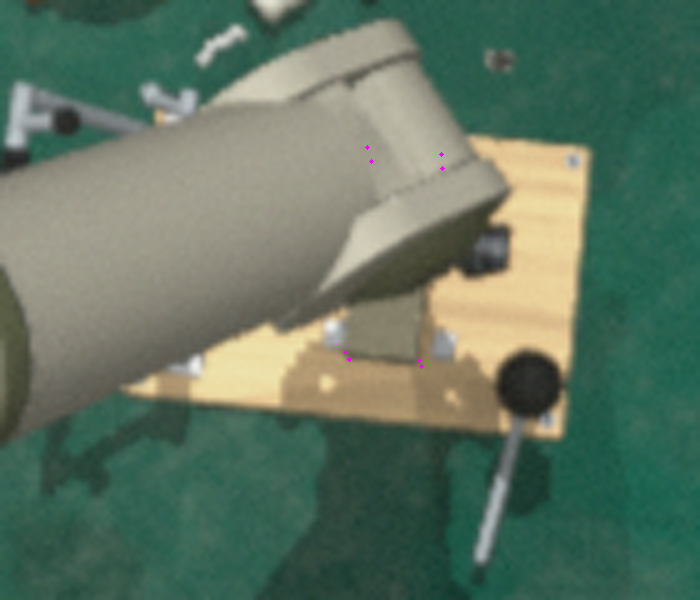

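Call:
{"api": "servo_tool", "payload": {
  "motion": [
    [0, 0, 0, 0.03, -0.001, -0.001, 1],
    [0, 0, 0, 0.06, -0.001, -0.001, 1],
    [0, 0, 0, 0.08, -0.001, -0.001, 1],
    [0, 0, 0, 0.088, -0.001, -0.001, 1],
    [0, 0, 0, 0.09, -0.001, -0.001, 1]
  ]
}}

```text
time_s: 15.15
tool_pos: [0.5569, -0.0174, 0.0278]
ee_rot: [0.707, -0.034, -0.705, -0.034]
contact_force: [-1.2, -0.4, -4.6]
grip_width: 0.0414
```

```bash
python3 - <<'E'
from h import *
s=env.state();print(s["joint_positions"],s["tool_pos"],s["contact_force"],s["ft_torque"],s["grip_width"])
n=FX([0,0,0])[0]
mv([n[0],n[1],.0248],down(YAW-np.pi/2))
E
```

```text
[-0.4636  0.8091  0.6127  2.1535 -1.0324  0.505  -0.7078] [ 0.5569 -0.0174  0.0278] [-1.229  -0.3704 -4.6208] [-0.0367  0.0007 -0.0298] 0.0414225447815407
turn [-0.0003 -0.0009 -0.0002] shift [ 0.0051 -0.001   0.003 ]
```

Call:
{"api": "servo_tool", "payload": {
  "motion": [
    [0, -0.001, 0, 0.002, -0.001, 0.003, 1],
    [0, -0.001, 0, 0.005, -0.001, 0.003, 1],
    [0, -0.001, 0, 0.006, -0.001, 0.003, 1]
  ]
}}

```text
time_s: 15.45
tool_pos: [0.5553, -0.0166, 0.0248]
ee_rot: [0.706, -0.034, -0.706, -0.034]
contact_force: [-3.0, 1.9, 9.1]
grip_width: 0.0414
```

```bash
python3 - <<'E'
from h import *
s=env.state();print(s["tool_pos"],s["contact_force"],s["ft_torque"],s["grip_width"])
n=FX([0,0,0])[0]
mv([n[0],n[1],.0248],down(YAW-np.pi/2))
crop("side",230,150,370,290,4.2,"s12.png")
E
```

```text
[ 0.5553 -0.0166  0.0248] [-2.9598  1.8769  9.0807] [ 0.0309  0.3117 -0.001 ] 0.04138584925145949
turn [-0.0003 -0.0001 -0.0002] shift [-0.      0.0001  0.0002]
```

View pics/s12.png

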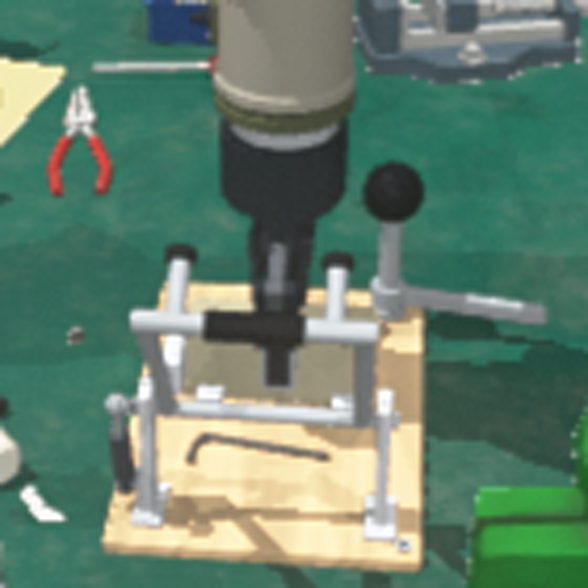

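Call:
{"api": "servo_tool", "payload": {
  "motion": [
    [0, 0, 0, 0, 0, 0, -1],
    [0, 0, 0, 0, 0, 0, -1],
    [0, 0, 0, 0, 0, 0, -1],
    [0, 0, 0, 0, 0, 0, -1],
    [0, 0, 0, -0.05, 0, 0, -1],
    [0, 0, 0, -0.12, 0, 0, -1],
    [0, 0, 0, -0.2, 0, 0, -1],
    [0, 0, 0, -0.28, 0, 0, -1]
  ]
}}

```text
time_s: 16.3
tool_pos: [0.5547, -0.0168, 0.1944]
ee_rot: [-0.706, 0.035, 0.707, 0.034]
contact_force: [1.0, 0.4, 0.0]
grip_width: 0.0856
```

```bash
python3 - <<'E'
from h import *
s=env.state();print(s["joint_positions"],s["tool_pos"],s["contact_force"],s["ft_torque"],s["grip_width"])
a=2.2-.0385;q=FX([2,130-130.1*np.cos(a),85+130.1*np.sin(a)])[0];print(q)
for y in (-np.pi/2,np.pi/2): mv([q[0],q[1],.28],down(YAW+y))
n=FX([0,0,0])[0]
P=FX([[a,b,e] for a in(-59,59) for b in(-21,21) for e in(12,60)])
crop("side",230,150,370,290,4.2,"s13.png",pts=P)
E
```

```text
[-0.6761  0.6143  0.9393  2.0632 -0.692   0.8147 -0.9854] [ 0.5547 -0.0168  0.1944] [1.0213 0.4275 0.0091] [ 0.0736 -0.0718 -0.0116] 0.08556091944610665
[0.5764 0.1848 0.1931]
turn [-0.0005  0.0003 -0.0004] shift [-0.1431 -0.3377 -0.0034]
turn [ 0.9995 -0.0006 -0.0004] shift [-0.1431 -0.3377 -0.0034]
```

View pics/s13.png

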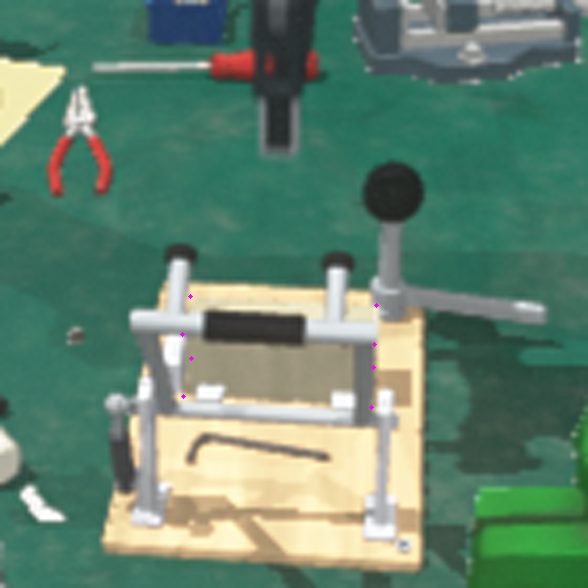

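Call:
{"api": "servo_tool", "payload": {
  "motion": [
    [0, 0, 0, -0.07, -0.02, 0, -1],
    [0, 0, 0, -0.14, -0.05, -0.001, -1],
    [0, 0, 0, -0.16, -0.12, -0.002, -1],
    [0, 0, 0, -0.16, -0.19, -0.002, -1],
    [0, 0, 0, -0.16, -0.26, -0.003, -1],
    [0, 0, 0, -0.16, -0.31, -0.003, -1],
    [0, 0, 0, -0.15, -0.338, -0.003, -1],
    [0, 0, 0, -0.14, -0.338, -0.003, -1]
  ]
}}

```text
time_s: 17.15
tool_pos: [0.5784, 0.1857, 0.2838]
ee_rot: [0.709, -0.033, -0.704, -0.033]
contact_force: [-0.8, 1.2, -0.1]
grip_width: 0.0856
```

```bash
python3 - <<'E'
from h import *
s=env.state();print(s["joint_positions"],s["tool_pos"],s["contact_force"],s["ft_torque"],s["grip_width"])
a=2.2-.0385;q=FX([1,130-130.1*np.cos(a),85+130.1*np.sin(a)])[0];print(q)
mv([q[0],q[1],.174],down(YAW-np.pi/2))
P=FX([[a,b,e] for a in(-59,59) for b in(-21,21) for e in(60,)])
crop("top",180,150,340,290,5,"t14.png",pts=np.r_[P,[q],FX([[61.5,-20,38],[61.5,20,38]])]);crop("side",230,100,370,290,3.1,"s14.png")
E
```

```text
[-1.0696  0.6055  1.081   1.8634 -0.6168  1.0481 -1.4028] [0.5784 0.1857 0.2838] [-0.7865  1.1638 -0.0508] [ 0.0058  0.016  -0.0099] 0.0856240748851623
[0.5754 0.1849 0.1931]
turn [ 0.0002 -0.0021 -0.    ] shift [0.183  0.0018 0.006 ]
```

View pics/t14.png

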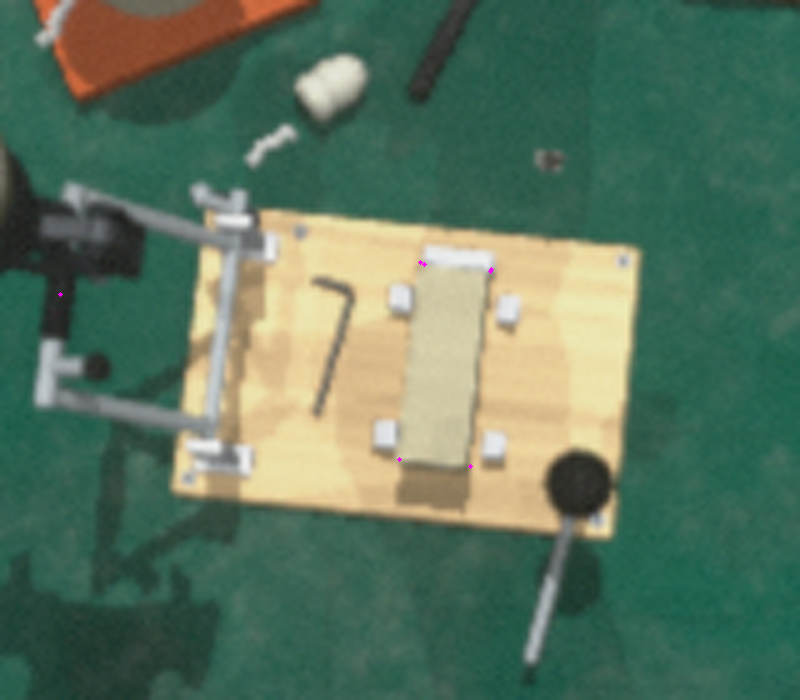

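View pics/s14.png

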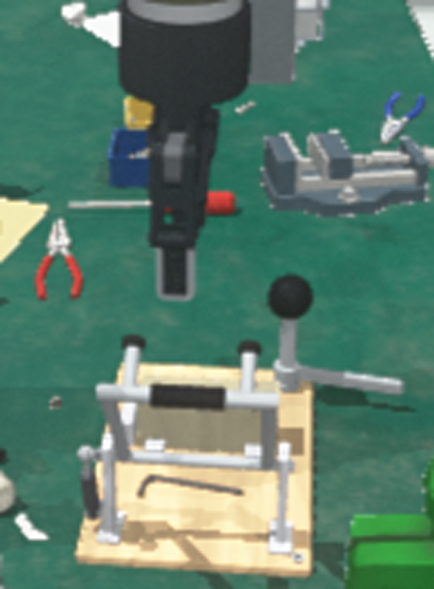

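Call:
{"api": "servo_tool", "payload": {
  "motion": [
    [0, -0.002, 0, 0.04, 0.002, 0.006, -1],
    [0, -0.002, 0, 0.09, 0.002, 0.006, -1],
    [0, -0.002, 0, 0.14, 0.002, 0.006, -1],
    [0, -0.002, 0, 0.175, 0.002, 0.006, -1],
    [0, -0.002, 0, 0.183, 0.002, 0.006, -1],
    [0, -0.002, 0, 0.183, 0.002, 0.006, -1]
  ]
}}

```text
time_s: 17.85
tool_pos: [0.5748, 0.179, 0.1742]
ee_rot: [-0.706, 0.037, 0.707, 0.035]
contact_force: [-0.1, -0.2, 0.1]
grip_width: 0.0857
```

Call:
{"api": "servo_tool", "payload": {
  "motion": [
    [0, 0, 0, 0, 0, 0, 1],
    [0, 0, 0, 0, 0, 0, 1],
    [0, 0, 0, 0, 0, 0, 1],
    [0, 0, 0, 0, 0, 0, 1],
    [0, 0, 0, 0, 0, 0, 1],
    [0, 0, 0, 0, 0, 0, 1]
  ],
  "grip_force": 50
}}

```text
time_s: 18.45
tool_pos: [0.5754, 0.1819, 0.1748]
ee_rot: [-0.706, 0.035, 0.706, 0.036]
contact_force: [0.4, 7.7, 3.7]
grip_width: 0.0143
```

```bash
python3 arc.py 2.2 1.4 18 9
```

```text
[-0.9753  0.7085  0.9429  1.9741 -0.7672  0.8646 -1.2786] [0.4288 7.6736 3.6848] [0.5754 0.1819 0.1748] 0.014275353815604479
[  1.3    199.5437 174.7881] theta 2.182282211985007 rad 128.27554081503874
2.2 [-0.    -0.005  0.   ]
2.1 [-0.012  0.014 -0.   ]
2.0 [-0.021  0.033 -0.   ]
1.9 [-0.028  0.054 -0.   ]
1.8 [-0.033  0.075 -0.   ]
1.7 [-0.036  0.096 -0.   ]
1.6 [-0.037  0.118 -0.001]
1.5 [-0.036  0.139 -0.001]
1.4 [-0.033  0.161 -0.001]
```

Call:
{"api": "servo_tool", "payload": {
  "motion": [
    [0, 0, 0, -0.011, 0.014, 0, 1],
    [0, 0, 0, -0.02, 0.033, 0, 1],
    [0, 0, 0, -0.027, 0.054, 0, 1],
    [0, 0, 0, -0.032, 0.075, 0, 1],
    [0, 0, 0, -0.035, 0.096, 0, 1],
    [0, 0, 0, -0.036, 0.118, 0, 1],
    [0, 0, 0, -0.035, 0.139, 0, 1],
    [0, 0, 0, -0.032, 0.161, 0, 1]
  ]
}}

```text
time_s: 19.25
tool_pos: [0.5668, 0.0874, 0.1948]
ee_rot: [0.707, -0.033, -0.706, -0.036]
contact_force: [-1.2, 2.3, 17.2]
grip_width: 0.0145
```

```bash
python3 arc.py 1.4 0.6 17 9
```

```text
[-0.8537  0.6441  0.9589  2.0255 -0.7214  0.8493 -1.1465] [-1.2039  2.3153 17.1842] [0.5668 0.0874 0.1948] 0.01453218632693789
[  1.6704 104.6065 194.8321] theta 1.4116953625916149 rad 129.34921381197694
1.4 [-0.001  0.003 -0.   ]
1.3 [ 0.005  0.024 -0.   ]
1.2 [ 0.012  0.044 -0.   ]
1.1 [ 0.022  0.064 -0.   ]
1.0 [ 0.033  0.082 -0.   ]
0.9 [ 0.046  0.099 -0.   ]
0.8 [ 0.061  0.115 -0.   ]
0.7 [ 0.078  0.129 -0.   ]
0.6 [ 0.095  0.142 -0.   ]
```

Call:
{"api": "servo_tool", "payload": {
  "motion": [
    [0, 0, 0, 0.003, 0.024, 0, 1],
    [0, 0, 0, 0.01, 0.044, 0, 1],
    [0, 0, 0, 0.02, 0.064, 0, 1],
    [0, 0, 0, 0.031, 0.082, 0, 1],
    [0, 0, 0, 0.044, 0.099, 0, 1],
    [0, 0, 0, 0.059, 0.115, 0, 1],
    [0, 0, 0, 0.076, 0.129, 0, 1],
    [0, 0, 0, 0.093, 0.142, 0, 1]
  ]
}}

```text
time_s: 20.05
tool_pos: [0.5585, 0.0022, 0.1375]
ee_rot: [0.707, -0.033, -0.706, -0.036]
contact_force: [1.5, 3.9, -2.0]
grip_width: 0.014
```

```bash
python3 arc.py 0.6 0.1 17 6
```

```text
[-0.6398  0.6833  0.8444  2.1015 -0.8093  0.7184 -0.9232] [ 1.5194  3.8805 -2.0051] [0.5585 0.0022 0.1375] 0.014045460156255761
[  1.4958  19.0255 137.5354] theta 0.5982411490474665 rad 130.95992944324675
0.6 [ 0.    -0.001  0.   ]
0.5 [ 0.019  0.009 -0.   ]
0.4 [ 0.039  0.018 -0.   ]
0.3 [0.06  0.025 0.   ]
0.2 [0.081 0.029 0.   ]
0.1 [0.102 0.032 0.   ]
```

Call:
{"api": "servo_tool", "payload": {
  "motion": [
    [0, 0, 0, 0.019, 0.009, 0, 1],
    [0, 0, 0, 0.039, 0.017, 0, 1],
    [0, 0, 0, 0.058, 0.024, 0, 1],
    [0, 0, 0, 0.075, 0.027, 0, 1],
    [0, 0, 0, 0.086, 0.029, 0, 1],
    [0, 0, 0, 0.093, 0.03, 0, 1],
    [0, 0, 0, 0.095, 0.031, 0, 1]
  ]
}}

```text
time_s: 20.75
tool_pos: [0.5566, -0.0173, 0.0795]
ee_rot: [0.707, -0.034, -0.706, -0.036]
contact_force: [-1.1, -4.3, 9.3]
grip_width: 0.0142
```

```bash
python3 arc.py 0.2 0.1 17 2;python3 - <<'E'
from h import *
crop("side",230,130,370,290,3.5,"s15.png")
E
```

```text
[-0.5313  0.7477  0.7261  2.1366 -0.9218  0.6069 -0.7993] [-1.1333 -4.3033  9.2741] [ 0.5566 -0.0173  0.0795] 0.014205513854379358
[ 1.4645 -0.5396 79.5495] theta 0.1267452008898403 rad 131.0494811621425
0.2 [-0.016 -0.004 -0.   ]
0.1 [ 0.006 -0.001  0.   ]
```

View pics/s15.png

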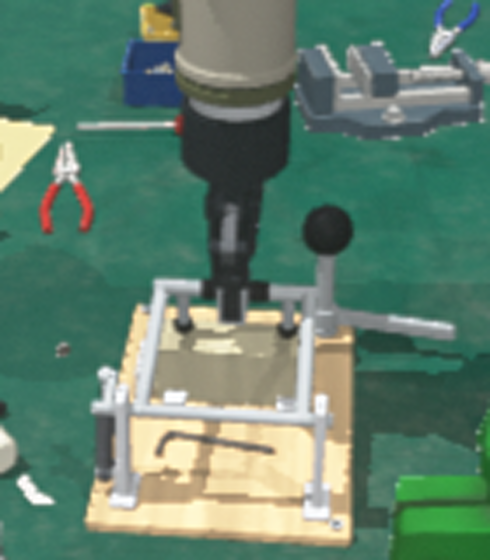

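Call:
{"api": "servo_tool", "payload": {
  "motion": [
    [0, 0, 0, 0, 0, 0, -1],
    [0, 0, 0, 0, 0, 0, -1],
    [0, 0, 0, 0, 0, 0, -1],
    [0, 0, 0, 0, 0, 0, -1],
    [0, 0, 0, -0.04, 0, 0, -1],
    [0, 0, 0, -0.1, 0, 0, -1],
    [0, 0, 0, -0.18, 0, 0, -1],
    [0, 0, 0, -0.22, 0, 0, -1]
  ]
}}

```text
time_s: 21.6
tool_pos: [0.5571, -0.0181, 0.2148]
ee_rot: [0.708, -0.034, -0.705, -0.036]
contact_force: [0.5, 0.3, -0.2]
grip_width: 0.0852
```

```bash
python3 - <<'E'
from h import *
s=env.state();print(s["joint_positions"],s["tool_pos"],s["contact_force"],s["grip_width"])
b=FX([-65.5,-85,105])[0];print(b)
for y in (-1.6,-1.4,1.6): mv([b[0],b[1],.2],down(y))
P=FX([[0,1,95],[0,0,80]])
crop("side",230,130,370,290,3.5,"s16.png",pts=P)
E
```

```text
[-0.6948  0.5938  0.9737  2.0426 -0.6676  0.8529 -1.0042] [ 0.5571 -0.0181  0.2148] [ 0.4809  0.3323 -0.1754] 0.08517185747727604
[ 0.4819 -0.095   0.105 ]
turn [-0.0223 -0.0013  0.0012] shift [0.0238 0.14   0.1121]
turn [-0.0859 -0.0014  0.001 ] shift [0.0238 0.14   0.1121]
turn [0.9592 0.0017 0.0019] shift [0.0238 0.14   0.1121]
```

View pics/s16.png

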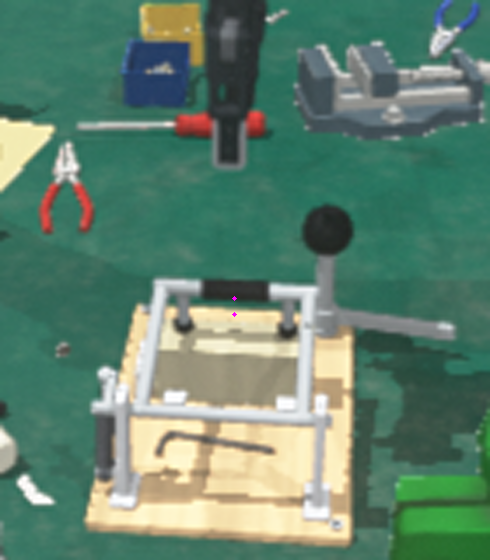

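```bash
python3 - <<'E'
from h import *
e=unproj("top",(530/5-.5+180,668/5-.5+150),.034);b=FX([-65.5,-85,0])[0]
d=e-b;print(e,np.linalg.norm(d[:2]),"k",(np.arctan2(-d[1],-d[0])-YAW)*-1)
b=FX([-65.5,-85,105])[0]
mv([b[0],b[1],.21],down(-.6))
E
```

```text
[ 0.3778 -0.0676  0.034 ] 0.10764977035115238 k 0.16269926500464552
turn [-0.3406 -0.0028  0.0002] shift [0.0103 0.1398 0.114 ]
```

Call:
{"api": "servo_tool", "payload": {
  "motion": [
    [-0.045, 0, 0, 0, 0.02, 0.016, -1],
    [-0.09, 0, 0, 0, 0.04, 0.032, -1],
    [-0.135, 0, 0, 0.01, 0.06, 0.048, -1],
    [-0.18, 0, 0, 0.01, 0.08, 0.065, -1],
    [-0.225, 0, 0, 0.01, 0.1, 0.08, -1],
    [-0.27, 0, 0, 0.01, 0.12, 0.098, -1],
    [-0.315, -0.002, 0, 0.01, 0.14, 0.114, -1],
    [-0.34, -0.003, 0, 0.01, 0.14, 0.114, -1]
  ]
}}

```text
time_s: 22.45
tool_pos: [0.4803, -0.0964, 0.2104]
ee_rot: [-0.625, -0.331, 0.625, -0.33]
contact_force: [0.3, 0.1, -0.3]
grip_width: 0.0852
```

```bash
python3 - <<'E'
from h import *
s=env.state();print(s["joint_positions"],s["tool_pos"],s["contact_force"],s["grip_width"])
b=FX([-65.5,-85,105])[0]
mv([b[0],b[1],.14],down(-.6))
crop("top",180,150,340,290,5,"t17.png",pts=[b]);crop("side",230,130,370,290,3.5,"s17.png",pts=[b])
E
```

```text
[-0.3914  0.4115  0.6551  2.1758 -0.4019  0.6739 -0.0555] [ 0.4803 -0.0964  0.2104] [ 0.2619  0.0795 -0.2749] 0.08521274369601177
turn [0.0004 0.     0.0004] shift [ 0.1173  0.001  -0.0034]
```

View pics/t17.png

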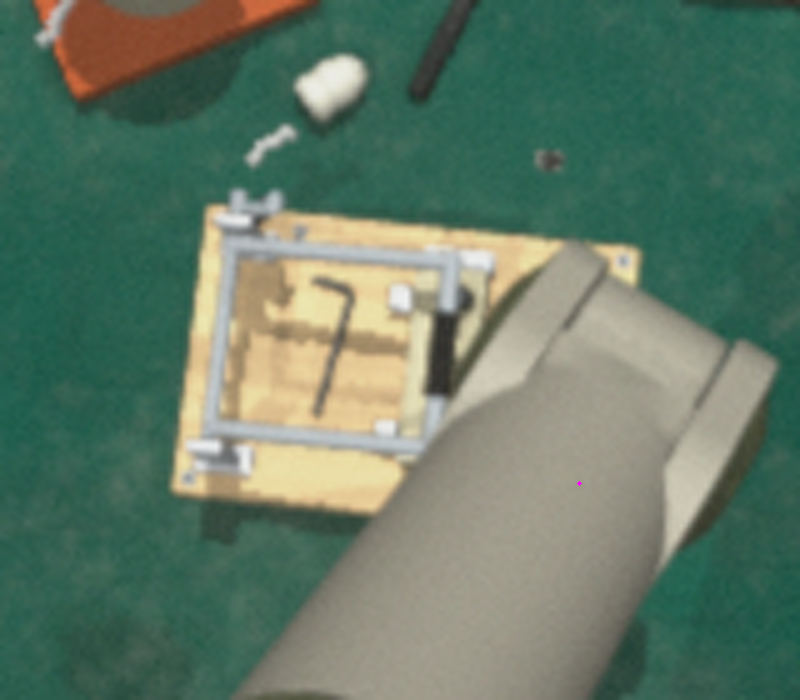

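View pics/s17.png

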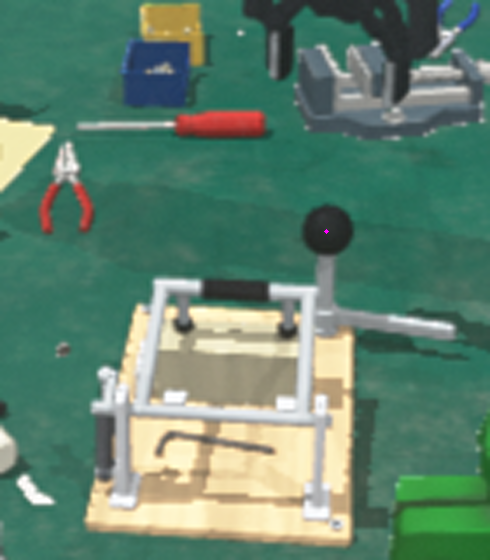

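Call:
{"api": "servo_tool", "payload": {
  "motion": [
    [0, 0, 0, 0.05, 0.001, -0.003, -1],
    [0, 0, 0, 0.1, 0.001, -0.003, -1],
    [0, 0, 0, 0.15, 0.001, -0.003, -1],
    [0, 0, 0, 0.19, 0.001, -0.003, -1],
    [0, 0, 0, 0.215, 0.001, -0.003, -1],
    [0, 0, 0, 0.216, 0.001, -0.003, -1]
  ]
}}

```text
time_s: 23.15
tool_pos: [0.4824, -0.0937, 0.079]
ee_rot: [-0.625, -0.33, 0.627, -0.328]
contact_force: [0.9, 0.3, 0.4]
grip_width: 0.0852
```

```bash
python3 - <<'E'
from h import *
s=env.state();print(s["joint_positions"],s["tool_pos"],s["contact_force"],s["grip_width"])
b=FX([-65.5,-85,105])[0]
mv([b[0],b[1],.081],down(-.6))
E
```

```text
[-0.1876  0.6131  0.3869  2.2672 -0.6458  0.3703  0.144 ] [ 0.4824 -0.0937  0.079 ] [0.9166 0.3124 0.4219] 0.08515723997405347
turn [-0.0011  0.0003  0.0011] shift [-0.0034  0.0006  0.0023]
```

Call:
{"api": "servo_tool", "payload": {
  "motion": [
    [0, 0, 0, -0.003, 0.001, 0.002, -1],
    [0, 0, 0, -0.003, 0.001, 0.002, 1],
    [0, 0, 0, -0.003, 0.001, 0.002, 1],
    [0, 0, 0, -0.003, 0.001, 0.002, 1],
    [0, 0, 0, -0.003, 0.001, 0.002, 1],
    [0, 0, 0, -0.003, 0.001, 0.002, 1],
    [0, 0, 0, -0.003, 0.001, 0.002, 1]
  ],
  "grip_force": 60
}}

```text
time_s: 23.85
tool_pos: [0.4827, -0.0949, 0.0817]
ee_rot: [-0.626, -0.33, 0.626, -0.328]
contact_force: [-0.9, 0.1, 10.5]
grip_width: 0.0379
```

```bash
python3 - <<'E'
from h import *
s=env.state();print(s["joint_positions"],s["tool_pos"],s["contact_force"],s["ft_torque"],s["grip_width"])
crop("side",230,130,370,290,3.5,"s18.png")
E
```

```text
[-0.1886  0.6085  0.3923  2.2659 -0.6425  0.3757  0.1439] [ 0.4827 -0.0949  0.0817] [-0.9343  0.1105 10.4982] [ 0.1081  0.2413 -0.0116] 0.03791125157689415
```

View pics/s18.png

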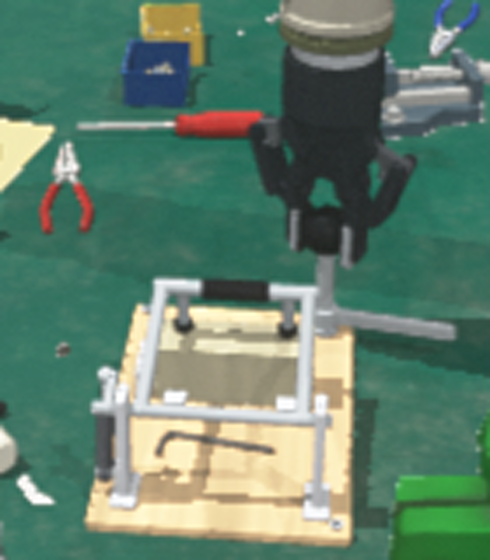

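Call:
{"api": "servo_tool", "payload": {
  "motion": [
    [0, 0, 0, 0, 0, 0, -0.3],
    [0, 0, 0, 0.008, 0, 0, -0.3],
    [0, 0, 0, 0.009, 0, 0, -0.3],
    [0, 0, 0, 0.009, 0, 0, 1],
    [0, 0, 0, 0.009, 0, 0, 1],
    [0, 0, 0, 0.009, 0, 0, 1],
    [0, 0, 0, 0.009, 0, 0, 1],
    [0, 0, 0, 0.009, 0, 0, 1]
  ],
  "grip_force": 60
}}

```text
time_s: 24.7
tool_pos: [0.4826, -0.0949, 0.0763]
ee_rot: [-0.626, -0.33, 0.626, -0.328]
contact_force: [-1.8, -0.4, 4.0]
grip_width: 0.0381
```

```bash
python3 - <<'E'
from h import *
s=env.state();print(s["joint_positions"],s["tool_pos"],s["contact_force"],s["ft_torque"],s["grip_width"])
E
```

```text
[-0.1786  0.6169  0.3782  2.2684 -0.6515  0.3622  0.1512] [ 0.4826 -0.0949  0.0763] [-1.7606 -0.3589  3.9705] [-0.0104  0.1847  0.0148] 0.038101299540516734
```

Call:
{"api": "servo_tool", "payload": {
  "motion": [
    [0.02, 0, 0, 0, 0, 0, 1],
    [0.05, 0, 0, 0, 0, 0, 1],
    [0.08, 0, 0, 0, 0, 0, 1],
    [0.11, 0, 0, 0, 0, 0, 1],
    [0.14, 0, 0, 0, 0, 0, 1],
    [0.17, 0, 0, 0, 0, 0, 1],
    [0.2, 0, 0, 0, 0, 0, 1],
    [0.2, 0, 0, 0, 0, 0, 1]
  ]
}}

```text
time_s: 25.5
tool_pos: [0.4833, -0.0958, 0.0763]
ee_rot: [-0.697, -0.119, 0.697, -0.119]
contact_force: [2.6, -3.5, 0.3]
grip_width: 0.0382
```

```bash
python3 - <<'E'
from h import *
s=env.state();print(s["joint_positions"],s["tool_pos"],s["contact_force"],s["ft_torque"],s["grip_width"])
b=FX([-65.5,-85,105])[0]
mv([b[0],b[1],.076],down(-.6-.2*np.pi))
pv=FX([-65.5,-85,34])[0]
for k in(.16,.79): print(proj("side",FX([-65.5-105*np.cos(k),-85+105*np.sin(k),34])[0]))
crop("side",230,130,370,290,3.5,"s19.png")
E
```

```text
[-0.2865  0.6547  0.5485  2.2741 -0.8656  0.4294 -0.2501] [ 0.4833 -0.0958  0.0763] [ 2.5508 -3.5475  0.3241] [-0.6715 -0.2465 -0.0197] 0.03820066848226557
turn [-0.0017  0.0003  0.    ] shift [ 0.0006 -0.0019  0.0017]
[[359.4065 222.6176]]
[[349.1808 234.2949]]
```

View pics/s19.png

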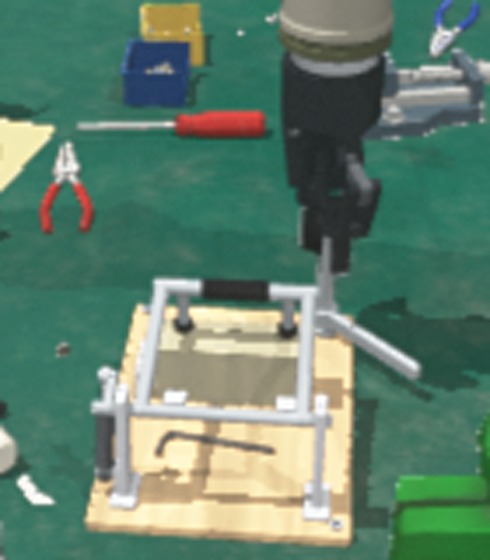

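Call:
{"api": "servo_tool", "payload": {
  "motion": [
    [0.03, 0, 0, 0, 0, 0, 1],
    [0.06, 0, 0, 0, -0.001, 0.001, 1],
    [0.09, 0, 0, 0, -0.001, 0.001, 1],
    [0.12, 0, 0, 0, -0.001, 0.001, 1],
    [0.15, 0, 0, 0, -0.001, 0.001, 1],
    [0.18, 0, 0, 0, -0.001, 0.001, 1],
    [0.21, 0, 0, 0, -0.001, 0.001, 1],
    [0.23, 0, 0, 0, -0.001, 0.001, 1]
  ]
}}

```text
time_s: 26.35
tool_pos: [0.4833, -0.097, 0.0764]
ee_rot: [0.695, -0.136, -0.694, -0.134]
contact_force: [2.3, -8.2, -2.7]
grip_width: 0.0375
```

```bash
python3 - <<'E'
from h import *
s=env.state();print(s["joint_positions"],s["tool_pos"],s["contact_force"],s["ft_torque"],s["grip_width"])
b=FX([-65.5,-85,105])[0]
mv([b[0],b[1],.076],down(-.6-.449*np.pi))
crop("side",230,130,370,290,3.5,"s20.png",pts=FX([[-65.5,20,34],[-65.5,-85,34]]))
E
```

```text
[-0.3699  0.6981  0.6907  2.2797 -1.0052  0.5025 -0.8167] [ 0.4833 -0.097   0.0764] [ 2.3488 -8.24   -2.7176] [-1.2096 -0.5428  0.1442] 0.0374793901628617
turn [ 0.0178 -0.0006 -0.0009] shift [ 0.0007 -0.0023  0.0034]
```

View pics/s20.png

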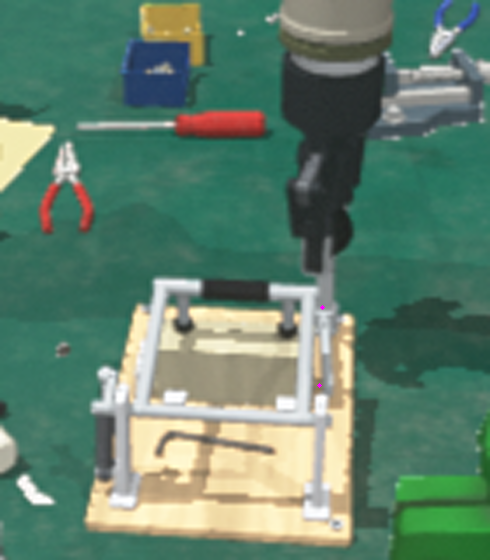

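Call:
{"api": "servo_tool", "payload": {
  "motion": [
    [0.015, 0, 0, 0, -0.002, 0.003, 1],
    [0.025, 0, 0, 0, -0.002, 0.003, 1],
    [0.035, 0, 0, 0, -0.002, 0.003, 1],
    [0.045, 0, 0, 0, -0.002, 0.003, 1],
    [0.05, 0, 0, 0, -0.002, 0.003, 1],
    [0.05, 0, 0, 0, -0.002, 0.003, 1]
  ]
}}

```text
time_s: 27.0
tool_pos: [0.4819, -0.0966, 0.0765]
ee_rot: [0.682, -0.19, -0.681, -0.186]
contact_force: [-1.2, -6.0, 3.2]
grip_width: 0.0375
```

```bash
python3 - <<'E'
from h import *
s=env.state();print(s["joint_positions"],s["tool_pos"],s["contact_force"],s["ft_torque"],s["grip_width"])
b=FX([-65.5,-85,105])[0]
mv([b[0],b[1],.076],down(-.6-.449*np.pi))
crop("side",270,190,350,270,7.5,"s21.png",pts=FX([[-65.5,20,34],[-65.5,-85,34]]))
E
```

```text
[-0.3766  0.6996  0.6981  2.2833 -1.0114  0.5031 -0.9655] [ 0.4819 -0.0966  0.0765] [-1.1868 -5.9962  3.197 ] [-1.5279  0.3089  1.5543] 0.03753962957995906
turn [-0.0314 -0.0009 -0.0016] shift [ 0.0009 -0.0024  0.0013]
```

View pics/s21.png

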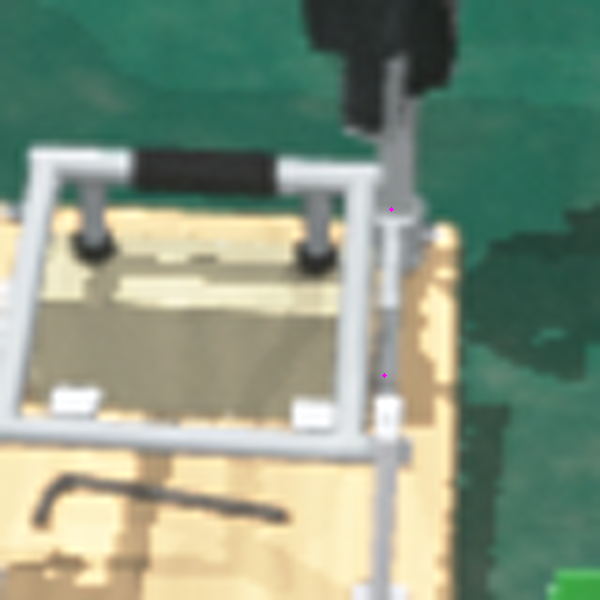

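Call:
{"api": "servo_tool", "payload": {
  "motion": [
    [0, 0, 0, 0, 0, 0, -1],
    [0, 0, 0, 0, 0, 0, -1],
    [0, 0, 0, 0, 0, 0, -1],
    [0, 0, 0, 0, 0, 0, -1],
    [0, 0, 0, -0.06, 0, 0, -1],
    [0, 0, 0, -0.14, 0, 0, -1],
    [0, 0, 0, -0.22, 0, 0, -1],
    [0, 0, 0, -0.3, 0, 0, -1]
  ]
}}

```text
time_s: 27.85
tool_pos: [0.4811, -0.0955, 0.2581]
ee_rot: [0.682, -0.19, -0.682, -0.186]
contact_force: [1.2, -0.7, -0.2]
grip_width: 0.0854
```

```bash
python3 - <<'E'
from h import *
s=env.state();print(s["joint_positions"],s["tool_pos"],s["contact_force"],s["ft_torque"],s["grip_width"])
mv([.42,-.35,.35],R.from_quat(s["ee_rot"]).as_matrix())
crop("side",270,190,350,270,7.5,"s22.png",pts=FX([[-65.5,20,34],[-65.5,-85,34]]))
E
```

```text
[-0.6945  0.4842  1.1334  2.1332 -0.5733  0.8746 -1.327 ] [ 0.4811 -0.0955  0.2581] [ 1.2364 -0.7071 -0.1843] [ 0.0267 -0.0801 -0.0327] 0.08541779081403007
turn [0. 0. 0.] shift [-0.1504  0.4172 -0.1304]
```

View pics/s22.png

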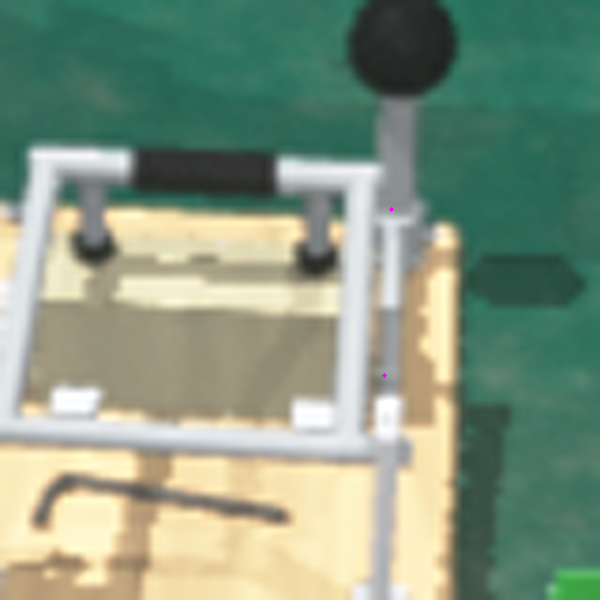

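Move the arm aside to clear the top view.

Call:
{"api": "servo_tool", "payload": {
  "motion": [
    [0, 0, 0, -0.06, 0.05, -0.02, -1],
    [0, 0, 0, -0.1, 0.12, -0.04, -1],
    [0, 0, 0, -0.15, 0.19, -0.06, -1],
    [0, 0, 0, -0.15, 0.26, -0.08, -1],
    [0, 0, 0, -0.15, 0.33, -0.1, -1],
    [0, 0, 0, -0.15, 0.4, -0.12, -1],
    [0, 0, 0, -0.15, 0.4, -0.12, -1]
  ]
}}

```text
time_s: 28.6
tool_pos: [0.4177, -0.3456, 0.356]
ee_rot: [0.684, -0.194, -0.677, -0.189]
contact_force: [-0.4, -0.4, -0.7]
grip_width: 0.0854
```

```bash
python3 - <<'E'
from h import *
s=env.state();print(s["joint_positions"],s["joint_vel"].round(3),s["tool_pos"],s["contact_force"])
im=get_image("top")[:,:,::-1].copy();cv2.imwrite("pics/topF.png",im)
crop("top",205,180,325,290,6,"t23.png",im,pts=FX([[-65.5,20,34],[-65.5,-85,105],[0,1,95]]))
crop("side",230,100,370,290,3.1,"s23.png")
E
```

```text
[-0.2     0.4044  1.1276  1.9083 -0.4147  1.0774 -1.0241] [-0.096 -0.004 -0.027  0.03  -0.011  0.014 -0.076] [ 0.4177 -0.3456  0.356 ] [-0.4029 -0.3883 -0.688 ]
```

View pics/t23.png

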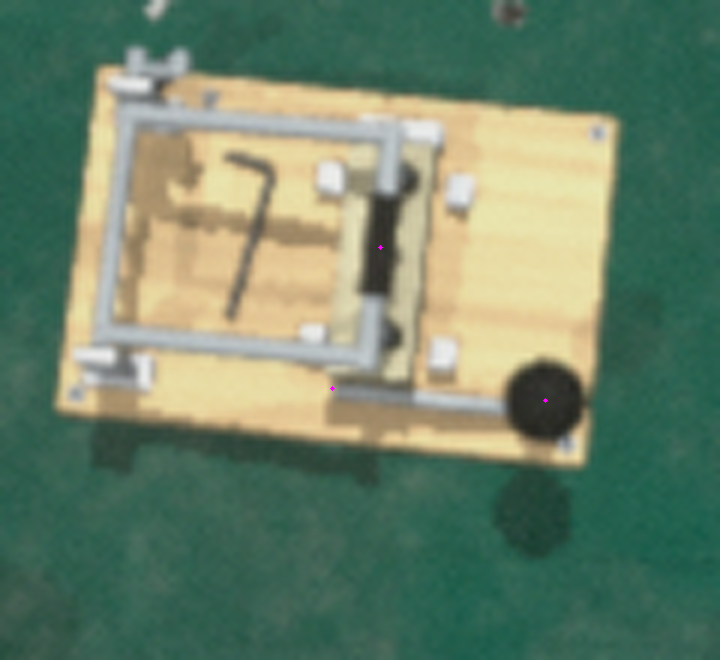

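View pics/topF.png

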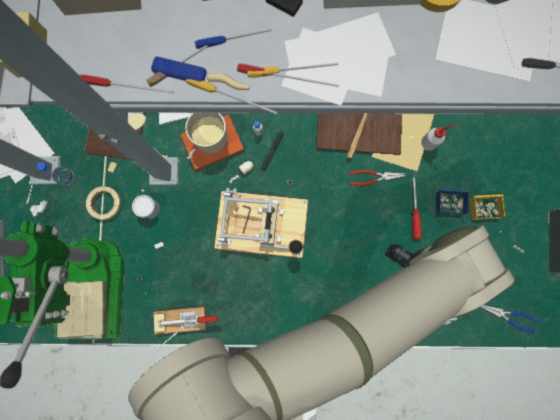

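```bash
python3 - <<'E'
from h import *
im=cv2.imread("pics/topF.png")
P=FX([[-65.5+d,y,34] for d in(-4,4) for y in np.arange(-60,21,10)])
crop("top",252,232,304,262,15,"t24.png",im,pts=P)
E
```

```text
(no output)
```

View pics/t24.png

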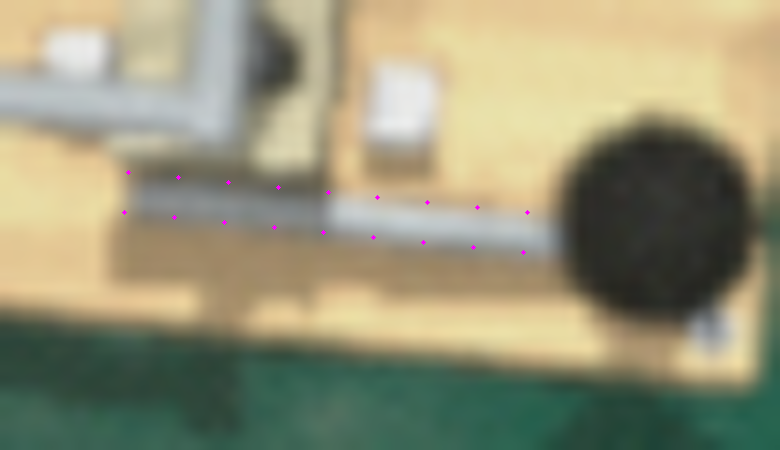

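View pics/s23.png

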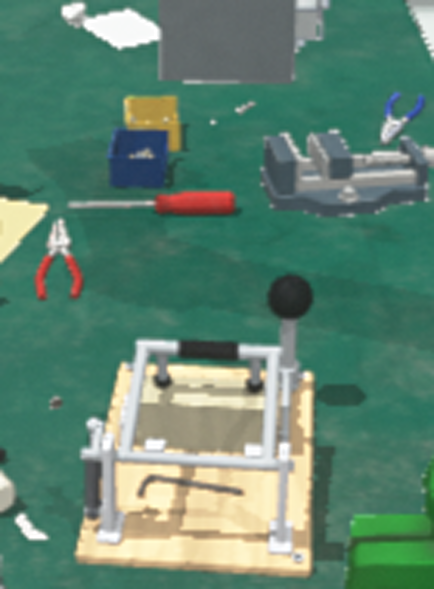

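```bash
python3 - <<'E'
from bench import env
print(env.finish_job())
E
```

```text
the job is handed in; nothing more can be done
None
```

The bar is secured in the fixture and the job is handed in, at about 29 s on the robot's clock. Nothing reported a failure, but the hand-in gives no verdict.

**What I did, in order:**
- **Bail back:** I swung the bail over its dead point to about 2.2 rad and let go. It stayed open.
- **Bar in:** I laid the bar flat in the nest and released it.
- **Bail down:** I brought the bail over onto the bar and released it at about 0.13 rad. The expected value on the bar is about 0.12.
- **Keeper home:** I turned the ball knob clockwise until the tongue met its stop, where about 1.5 N m built up. Then I let go and moved the arm clear.

**What the last pictures showed:**
- **Bar:** it lies flat between the guide blocks, within about 1 mm of the position I had worked out.
- **Feet:** both sit on the bar, with nothing touching the bail.
- **Tongue:** it lies across the open end, parallel to its home direction to about 0.01 rad (about 1 mm at the tip, which is the limit of the measurement). There is a gap of about 1.6 mm to the bar's end.
- **Tools:** the hex key, screwdriver, red pliers and tin looked unmoved.

**Disagreement:** the side view put the bail grip about 4 mm higher than it should be. That view was already 1 to 2 pixels off at the start, so I put it down to calibration.

**Highest force:** about 60 N on the wrist, when the bail reached its back stop; the limit is 120 N.

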